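Hang the last plate in the bench filter press and hold the pack closed

ROBOT

A 7-joint arm with a two-finger parallel gripper is mounted at the origin on the work surface. World frame = base frame: x ahead of the robot, y to its left, z up, the work surface at z = 0. Lengths are in m, angles in rad, forces in N, time in s.
With the tool pointing down it reaches from about 0.4 to 0.9 m from the base axis. Payload 5.5 kg.
Tool frame: the origin (TCP) lies at the very end of the fingers, on their centre line; the grasp point (between the pads) lies manip.hold_point_z behind it (manip.hold_point_z is the distance from the TCP to the grasp point, in m); y points along the fingers, z is the direction in which the jaws open and shut, and the axes are right-handed (so a half turn about y gives the same grasp; the last joint's range is limited). The gripper opens to 92 mm and grips with 3 to 60 N. Pads are 19 mm wide; open, the fingers measure 130 mm over their backs; the gripper's body (75 mm by 190 mm) begins 47 mm behind the grasp point.
Start: joints at [1.468, 0.501, -0.427, 1.55, 0.221, 1.138, -0.21], TCP at [0.233, -0.607, 0.227] pointing down, gripper open.
Joint ranges: [-2.88, 2.88], [-0.31, 2.03], [-1.54, 1.56], [0.2, 2.42], [-1.41, 4.55], [0.19, 2.02], [-2.57, 2.57]. Speed limits (rad/s): [2.57, 2.57, 3.14, 3.14, 3.14, 3.14, 3.14].

INTERFACE

Orientations are given as [roll, pitch, yaw] about the fixed x, y, z axes, in that order (R = Rz(yaw) Ry(pitch) Rx(roll)).
In Python, from workcell import manip, capture gives the robot as it stands.
- The arm moves only by the tool arm_command, never from a script. Its argument "rows" is a list of rows, each an object with "twist": the turn, a rotation vector about the tool's x, y, z in degrees, a list of three; "delta_pos": the shift along the tool's x, y, z in cm, a list of three; "gripper": the closure, from -1 (fully open) to 1 (shut). In form: [{"twist": [rx, ry, rz], "delta_pos": [x, y, z], "gripper": gripper}, ...]. A call has 1 to 8 rows; each row shifts and turns the commanded pose from where the row before left it, along the tool's axes as they then stand; what a row does not reach is not made up. A row lasts 1/12 s, in which the tool goes at most 41.7 mm and 7.16 degrees, less where a joint would pass 70% of its speed; a pose out of reach is approached as far as the arm can. A call with a gripper value outside its range is refused whole. The fingers move at their own pace and stop on an object; "newtons" is the grip in N (left out, the last holds). Time passes only in rows, so rows that do not move let the fingers close. It gives the time, the measured TCP pose, the force and the opening at its end, in the units of the state.
- manip.observe(): the state, without advancing time (a new reading comes with each control period).
- capture(name): name is "side" or "top"; returns a dict with "image" (420x560x3 uint8, red, green, blue), "intrinsics" (3x3 intrinsics, pixels), "k1" (the pictures are not rectified: a ray, as slopes to the right and down, at radius r is drawn at 1 + k1 r^2 times it, then the intrinsics apply), "origin" and "rotation" of the camera in the world. Camera axes: x right, y up, looking along -z (the intrinsics and any distortion apply to the point x, -y, -z); pixel columns grow to the right and rows downward; lengths in m; the calibration is good to about 2 mm. A picture is of the moment at which its call begins. There is no depth.
- manip.sign_off(): hands the job in, once; it reports no verdict.
The state is a dict: "t": time; "joints": joint angles; "joint_velocities": joint speeds; "tau": joint torques, N m; "tcp_pos": TCP position; "ee_rot": TCP orientation; "ft_force": force on the tool from outside, world axes, zero at the start; "wrist_torque": the same for the moment, N m; "opening": finger opening in m.
Only numpy, scipy, OpenCV 4.12 (cv2) and the standard library are available. Lean on these libraries where they do the work, as an engineer would, in place of code of your own. Each camera call takes 0.05 s, during which the arm holds its last target.

TASK

Put the bench filter press back together: take the washed plate off the drain stand by the grip on its top, hang it on the press's two side bars in the gap between the hanging plates that is wide enough for it, without shoving the other plates along, and let go of it. Then push the sliding end plate along the bars until the whole pack of five plates is closed tight against the fixed head with no gap left, and finish while still holding it firmly pushed there, so that the screw can be run up; do not let go. Leave the other things on the bench alone.

Things in the scene. Friction and masses are not known exactly. Their poses are not given: they have to be found in the camera images.
- washed_plate: the only plate outside the press: white plastic, 120 x 120 mm, 20 mm thick (y), 0.24 kg, hanging by its lugs on the drain stand; lifts straight up. Above its underside: side lugs (out to x = 84 mm either side) 85 to 101 mm; grip on top 120 to 156 mm, 40 mm wide (x), 14 mm thick. Origin: centre of underside, 18 mm above the bench at the start; z up. A half turn makes no difference.
- drain_stand: low steel drain stand on which the washed plate hangs: tray 205 x 150 mm, two bars 12 mm thick along its y, 72 mm either side of its middle, tops 103 mm above the bench. Fixed. Origin at the centre of its underside on the bench; x runs from bar to bar.
- press: filter press fixed to the bench. Two round side bars along y, 16 mm thick, axes at x = -72 and +72 mm (128 mm clear between), tops 115 mm above the bench. Head at +y: inner face y = 145 mm, 186 mm tall. Screw end at -y: stand y = -201 to -179, 135 mm tall; screw tip y = -147; handwheel to y = -285, 150 mm tall. Origin on the bench midway between the bars. A hung plate's underside is 30 mm up, its top 186 mm.
- head_face (a point): centre of the head's inner face, against which the pack closes, 90 mm above the bench; axes as the press's.
- plate_a: white plastic chamber plate like the washed one, hanging in the press at the start; origin at the centre of its underside, axes as the press's. The one next to the fixed head.
- plate_b: white plastic chamber plate like the washed one, hanging in the press at the start; origin at the centre of its underside, axes as the press's. Second from the head, anywhere between plate_a and plate_c (74 mm apart, face to face), so that on one side of it at least the gap is 26 mm or more, wide enough; all other gaps are too narrow.
- plate_c: white plastic chamber plate like the washed one, hanging in the press at the start; origin at the centre of its underside, axes as the press's. Third from the head.
- plate_d: white plastic chamber plate like the washed one, hanging in the press at the start; origin at the centre of its underside, axes as the press's. Fourth from the head, nearest the sliding end plate.
- follower: the sliding end plate, grey metal, 120 mm wide, 22 mm thick (y), 30 to 186 mm above the bench. Slides along the press's y on the bars (about 1.5 N friction), cannot tip; pushed to +y it takes the plates along, which takes some 4 to 8 N (a small jolt as each plate is met); a steady push well over 8 N means the pack is closed. Origin at the centre of its underside; axes as the press's.
- follower_inner (a point): centre of the follower's inner (+y) face, 90 mm above the bench; axes as the press's. With all five plates in and the pack closed it is 100 mm from head_face.
- follower_push (a point): point on the follower's outer (-y) face, midway across it and 30 mm below its top edge, free to push on from the outer side; between it and the screw end there is about 100 mm of free space.
- beaker: bystander: glass beaker, loose on the bench, to be left alone; origin at the centre of its underside.
- spanner: bystander: spanner, loose on the bench, to be left alone; origin at the centre of its underside.
- scrub_brush: bystander: scrubbing brush, loose on the bench, to be left alone; origin at the centre of its underside.
- wash_bottle: bystander: wash bottle, loose on the bench, to be left alone; origin at the centre of its underside.
- dish: bystander: white dish, loose on the bench, to be left alone; origin at the centre of its underside.
- small_beaker: bystander: small beaker, loose on the bench, to be left alone; origin at the centre of its underside.
- stopper: bystander: rubber stopper, loose on the bench, to be left alone; origin at the centre of its underside.
Things that resemble listed ones, but are neither listed nor needed, are in the scene too. Leave any green or purple look-alike of the washed_plate alone.

How it is judged:
By the outcome, as a careful person would: the job done as asked, in the order asked, and still so for the second after the job is handed in, while the arm keeps its last pose, push and grip.
It also fails if it takes over 64 s, if anything falls off the work surface, if the arm or the gripper's body presses on something with over 40 N, if the wrist force passes 120 N, or if a joint passes its speed limit or range.

## Working session

There is one attempt and no reset: what is moved stays moved. The work goes in short steps, Python scripts to look and compute and a tool call to move; the robot and the scene stay as the last step left them, time stands still between calls to the robot, and variables do not carry over. Pictures are saved under pics/ and viewed, and the job is handed in when it is done.

Besides the shell and the picture viewer there is one more tool, called after "Request:" as name(argument=value, ...), one argument or row to a line, values as JSON. arm_command: Moves the arm, as the interface text tells. Its arguments: {"type":"object","properties":{"rows":{"type":"array"},"newtons":{"type":"number"}},"required":["rows"]}

```bash
mkdir -p pics; ls; python3 - <<'E'
from workcell import manip, capture
import cv2,json,pickle
s=manip.observe(); print(s); print(manip.hold_point_z)
for n in("side","top"):
    c=capture(n); pickle.dump(c,open(f"{n}0.pkl","wb")); cv2.imwrite(f"pics/{n}0.png",c["image"][:,:,::-1])
    print(n,c["intrinsics"],c["k1"],c["origin"],c["rotation"])
E
```

```text
pics
{'t': 0.0, 'joints': array([ 1.46816405,  0.50182713, -0.42681628,  1.55143565,  0.22082073,
        1.13830087, -0.21029844]), 'joint_velocities': array([ 0.00039586,  0.00104097, -0.00025535,  0.00031047,  0.00124337,
       -0.00047276, -0.00055774]), 'tau': array([-3.17190288e-04, -5.66597843e+01, -5.81660986e+00, -2.79114193e+01,
       -6.86433236e-02,  3.08783166e-02,  1.98444204e-04]), 'tcp_pos': array([ 0.23224146, -0.60635446,  0.22569954]), 'ee_rot': array([-1.57270329e+00,  5.54387787e-05, -2.77567618e+00]), 'ft_force': array([ 0.53029813,  0.35816722, -0.19584329]), 'wrist_torque': array([-0.05196623, -0.00506197,  0.04978296]), 'opening': 0.09191166151609173}
0.0188
side [[492.0607043    0.         274.86512507]
 [  0.         492.0607043  207.4481758 ]
 [  0.           0.           1.        ]] -0.1660825917978282 [0.47442154 0.8452772  1.12323974] [ 0.75787276  0.00642366 -3.097875  ]
top [[526.48527643   0.         294.15217012]
 [  0.         526.48527643 211.23203626]
 [  0.           0.           1.        ]] 0.06203850832076484 [ 0.33754952 -0.08781517  1.77348495] [ 0.12302991  0.00914315 -1.59249098]
```

View pics/side0.png

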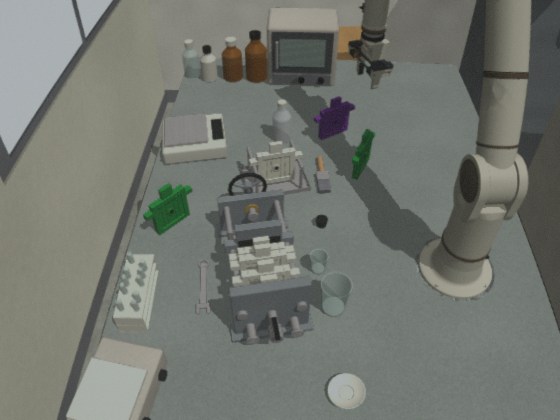

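View pics/top0.png

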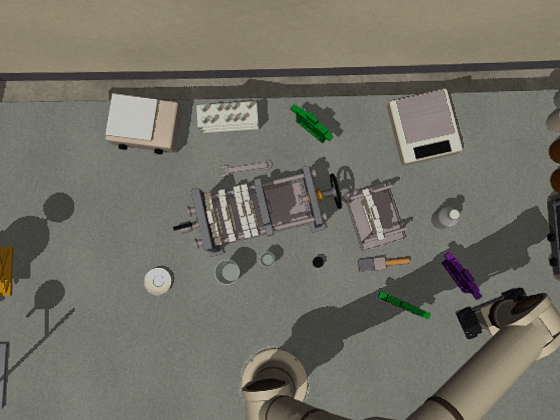

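```bash
cat > h.py <<'E'
import numpy as np,cv2,pickle
from scipy.spatial.transform import Rotation as R
def cam(c):
    Rm=R.from_euler('xyz',c["rotation"]).as_matrix() if np.shape(c["rotation"])==(3,) else np.array(c["rotation"])
    return Rm,np.array(c["origin"]),np.array(c["intrinsics"]),c["k1"]
def ray(c,uv):
    Rm,o,K,k=cam(c); uv=np.atleast_2d(np.array(uv,float))
    p=cv2.undistortPoints(uv[:,None],K,np.array([k,0,0,0,0.]))[:,0]
    d=np.c_[p[:,0],-p[:,1],-np.ones(len(p))]@Rm.T
    return o,d
def onz(c,uv,z):
    o,d=ray(c,uv); return o+d*((z-o[2])/d[:,2:3])
def proj(c,P):
    Rm,o,K,k=cam(c); q=(np.atleast_2d(P)-o)@Rm; q=q*[1,-1,-1]
    return cv2.projectPoints(q[:,None],np.zeros(3),np.zeros(3),K,np.array([k,0,0,0,0.]))[0][:,0]
def tri(c1,u1,c2,u2):
    o1,d1=ray(c1,u1);o2,d2=ray(c2,u2);out=[]
    for a,b in zip(d1,d2):
        A=np.c_[a,-b];s=np.linalg.lstsq(A,o2-o1,rcond=None)[0]
        p,q=o1+a*s[0],o2+b*s[1];out.append(np.r_[(p+q)/2,np.linalg.norm(p-q)])
    return np.array(out)
def load(n,i=0): return pickle.load(open(f"{n}{i}.pkl","rb"))
def crop(c,x0,y0,x1,y1,f,name):
    im=c["image"][y0:y1,x0:x1,::-1]; im=cv2.resize(im,None,fx=f,fy=f,interpolation=cv2.INTER_CUBIC)
    for x in range((x0//20+1)*20,x1,20):
        cv2.line(im,((x-x0)*f,0),((x-x0)*f,6),(0,0,255),1);cv2.putText(im,str(x),((x-x0)*f,16),0,.35,(0,0,255))
    for y in range((y0//20+1)*20,y1,20):
        cv2.line(im,(0,(y-y0)*f),(6,(y-y0)*f),(0,0,255),1);cv2.putText(im,str(y),(8,(y-y0)*f+4),0,.35,(0,0,255))
    cv2.imwrite("pics/"+name,im)
E
python3 - <<'E'
from h import *
t=load("top");s=load("side")
print(proj(t,[[0,0,0],[.233,-.607,.227]]),proj(s,[[0,0,0],[.233,-.607,.227]]))
crop(t,180,155,340,260,5,"t1.png"); crop(t,320,170,420,260,6,"t2.png")
crop(s,210,170,320,350,3,"s1.png"); crop(s,210,130,320,210,7,"s2.png")
E
```

```text
[[274.34520544 382.1733682 ]
 [481.62116678 309.87674321]] [[454.85418633 267.03963561]
 [366.39917533  80.23116856]]
```

View pics/t1.png

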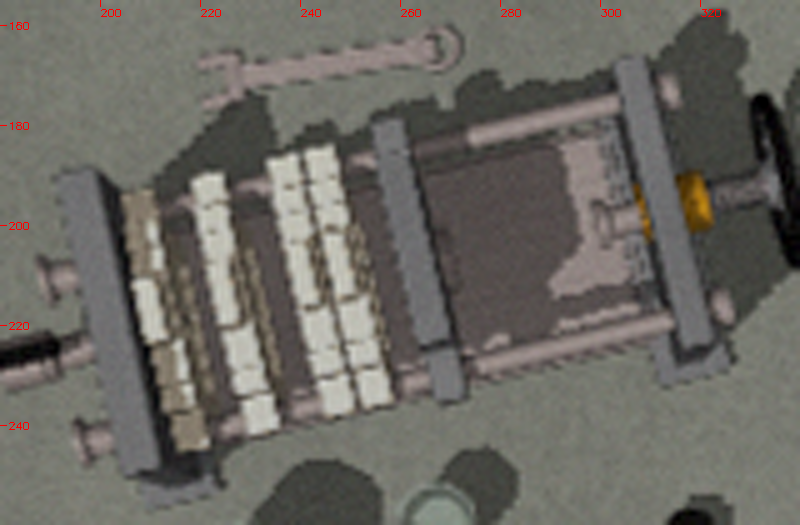

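View pics/t2.png

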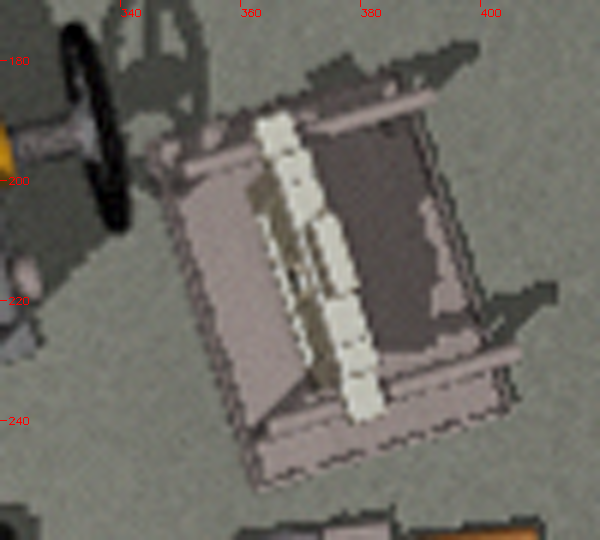

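View pics/s1.png

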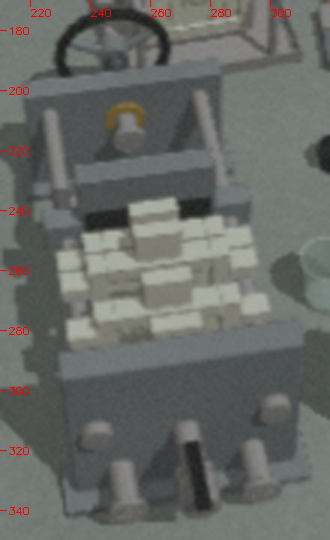

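View pics/s2.png

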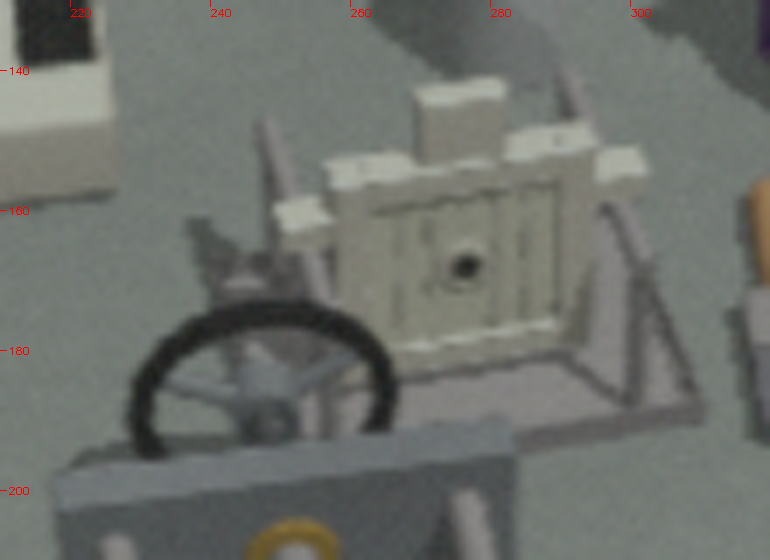

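```bash
python3 - <<'E'
from h import *
t=load("top")
h=onz(t,[[200,189.5],[212,249]],.186); st=onz(t,[[303,167],[317,226],[308,167],[322,224]],.135)
print(h.round(4));print(st.round(4))
f=onz(t,[[255,179.5],[265,232],[261,179],[270,230]],.186);print("fol",f.round(4))
v=h[0]-h[1];print(np.degrees(np.arctan2(v[1],v[0])))
for a,b in((st[0],st[1]),(f[0],f[1])):
    v=a-b;print(np.degrees(np.arctan2(v[1],v[0])))
w=onz(t,[[364,191],[381,240.5],[368,189],[383.5,236]],.119);print(w.round(4))
g=onz(t,[[372,206],[379.5,216]],.174);print(g)
E
```

```text
[[0.6075 0.2083 0.186 ]
 [0.4252 0.1722 0.186 ]]
[[ 0.6809 -0.1083  0.135 ]
 [ 0.4923 -0.1476  0.135 ]
 [ 0.6805 -0.1241  0.135 ]
 [ 0.4983 -0.1633  0.135 ]]
fol [[ 0.6347  0.0402  0.186 ]
 [ 0.4729  0.012   0.186 ]
 [ 0.6359  0.0218  0.186 ]
 [ 0.4786 -0.0033  0.186 ]]
11.216550848689304
11.761552201233703
9.882412587924788
[[ 0.6021 -0.3002  0.119 ]
 [ 0.4438 -0.3473  0.119 ]
 [ 0.6082 -0.3131  0.119 ]
 [ 0.4577 -0.3557  0.119 ]]
[[ 0.54629165 -0.31574344  0.174     ]
 [ 0.51503188 -0.33728221  0.174     ]]
```

```bash
cat >> h.py <<'E'
def rect(c,o,yaw,z,xr,yr,mm,name,tick=20):
    # horizontal: frame y (left = +y), vertical: frame x (up=+x); mm per px
    ys=np.arange(yr[1],yr[0],-mm);xs=np.arange(xr[1],xr[0],-mm)
    Y,X=np.meshgrid(ys,xs); Rz=R.from_euler('z',yaw,degrees=True).as_matrix()
    P=np.stack([X/1e3,Y/1e3,0*X],-1).reshape(-1,3)@Rz.T+[o[0],o[1],z]
    uv=proj(c,P).reshape(Y.shape+(2,)).astype(np.float32)
    im=cv2.remap(c["image"][:,:,::-1].copy(),uv[...,0],uv[...,1],cv2.INTER_CUBIC)
    raw=im.copy()
    for y in range(int(np.ceil(yr[0]/tick)*tick),int(yr[1]),tick):
        u=int((yr[1]-y)/mm);cv2.line(im,(u,0),(u,im.shape[0]),(0,0,255),1);cv2.putText(im,str(y),(u+1,10),0,.35,(0,0,255))
    for x in range(int(np.ceil(xr[0]/tick)*tick),int(xr[1]),tick):
        u=int((xr[1]-x)/mm);cv2.line(im,(0,u),(5,u),(0,0,255),1);cv2.putText(im,str(x),(6,u+4),0,.35,(0,0,255))
    cv2.imwrite("pics/"+name,im); return raw
E
python3 - <<'E'
from h import *
t=load("top")
rect(t,(.544,.048),11.3,.131,(-110,110),(-210,160),.5,"r131.png")
rect(t,(.544,.048),11.3,.186,(-110,110),(-210,160),.5,"r186.png")
E
```

```text
(no output)
```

View pics/r131.png

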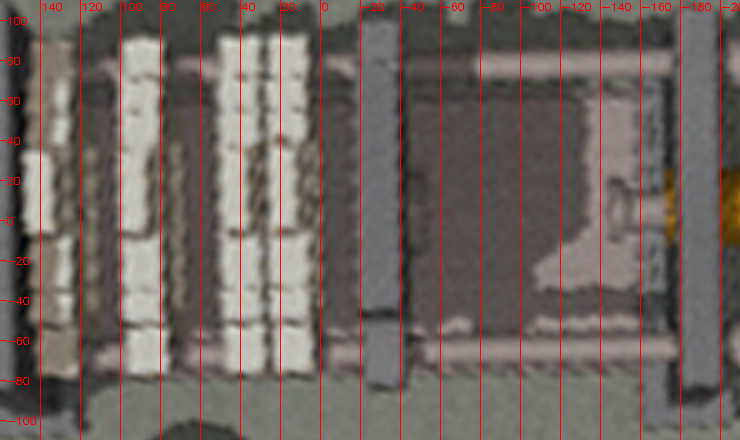

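View pics/r186.png

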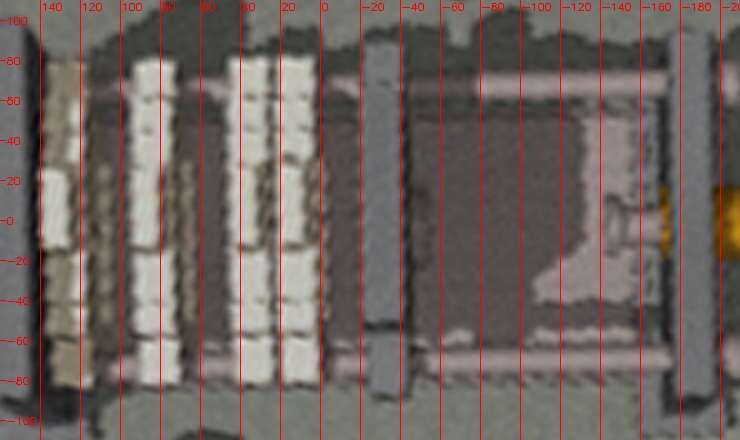

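```bash
cat > m.py <<'E'
from h import *
def edges(c,o,yaw,z,xr,yr,thr=130,mm=.25,sgn=1,axis='y'):
    # light-run edges along frame y within strip xr (mean profile)
    ys=np.arange(yr[0],yr[1],mm);xs=np.arange(xr[0],xr[1],mm)
    X,Y=np.meshgrid(xs,ys,indexing='ij')
    Rz=R.from_euler('z',yaw,degrees=True).as_matrix()
    P=np.stack([X/1e3,Y/1e3,0*X],-1).reshape(-1,3)@Rz.T+[o[0],o[1],z]
    uv=proj(c,P).reshape(X.shape+(2,)).astype(np.float32)
    g=cv2.remap(c["image"],uv[...,0],uv[...,1],cv2.INTER_LINEAR).astype(float)
    p=g.mean(2).mean(0 if axis=='y' else 1); q=ys if axis=='y' else xs
    i=np.where((p[1:]>thr)!=(p[:-1]>thr))[0]
    return [(round(float(q[k]+mm*(thr-p[k])/(p[k+1]-p[k])),1),'+' if p[k+1]>p[k] else '-') for k in i],p
E
python3 - <<'E'
from m import *
t=load("top");o=(.544,.048)
for yaw in(11.3,12,):
  for xr in((76,86),(-72,-60)):
    e,p=edges(t,o,yaw,.131,xr,(-10,155),165);print(yaw,xr,e)
e,p=edges(t,o,11.3,.131,(70,85),(-10,155));print(p[::8].round())
# x extents of lugs
for yr in((82,94),(32,46),(9,20)):
  print(edges(t,o,11.3,.131,(-100,110),yr,165,axis='x')[0])
E
```

```text
11.3 (76, 86) [(8.5, '+'), (24.2, '-'), (32.2, '+'), (48.0, '-'), (81.1, '+'), (97.2, '-')]
11.3 (-72, -60) [(5.8, '+'), (22.1, '-'), (29.4, '+'), (46.2, '-'), (78.2, '+'), (95.4, '-')]
12 (76, 86) [(7.5, '+'), (23.2, '-'), (31.2, '+'), (47.0, '-'), (80.1, '+'), (96.2, '-')]
12 (-72, -60) [(6.6, '+'), (22.8, '-'), (30.2, '+'), (47.1, '-'), (79.0, '+'), (96.2, '-')]
[102.  96.  94.  88.  81.  74.  69.  70. 108. 153. 172. 177. 180. 184.
 186. 185. 183. 164. 126. 103. 120. 156. 178. 180. 174. 172. 177. 185.
 186. 170. 142. 123. 116. 117. 111. 101.  94.  91.  91.  89.  83.  76.
  68.  69.  94. 137. 164. 173. 174. 178. 179. 179. 181. 175. 157. 133.
 111. 101.  94.  86.  80.  74.  70.  70.  70.  69.  76.  95. 112. 123.
 123. 120. 117. 115. 117. 118. 105.  82.  54.  39.  36.  35.  46.]
[(-75.3, '+'), (-54.7, '-'), (-49.5, '+'), (-10.9, '-'), (36.7, '+'), (69.1, '-'), (73.6, '+'), (89.4, '-')]
[(-74.5, '+'), (-53.7, '-'), (-48.3, '+'), (-10.0, '-'), (0.9, '+'), (2.3, '-'), (38.2, '+'), (70.1, '-'), (73.6, '+'), (90.1, '-')]
[(-74.0, '+'), (-53.5, '-'), (-48.0, '+'), (-9.4, '-'), (8.2, '+'), (10.0, '-'), (42.3, '+'), (54.7, '-'), (56.2, '+'), (71.1, '-'), (72.4, '+'), (90.3, '-')]
```

```bash
python3 - <<'E'
from m import *
t=load("top");s=load("side");o=(.526,-.328)
rect(t,o,16.6,.119,(-100,100),(-60,60),.4,"w119.png",10)
rect(t,o,16.6,.174,(-100,100),(-60,60),.4,"w174.png",10)
rect(s,o,16.6,.174,(-100,100),(-60,60),.4,"ws174.png",10)
a=[cv2.imread(f"pics/{n}.png") for n in("w119","w174","ws174")]
cv2.imwrite("pics/w.png",cv2.resize(np.hstack(a),None,fx=.88,fy=.88))
for yaw in(16.6,):
  for xr in((-78,-70),(70,78)):
    print(xr,edges(t,o,yaw,.119,xr,(-40,40),165)[0])
E
```

```text
(-78, -70) [(-5.5, '+'), (11.4, '-')]
(70, 78) [(-7.3, '+'), (9.0, '-')]
```

View pics/w.png

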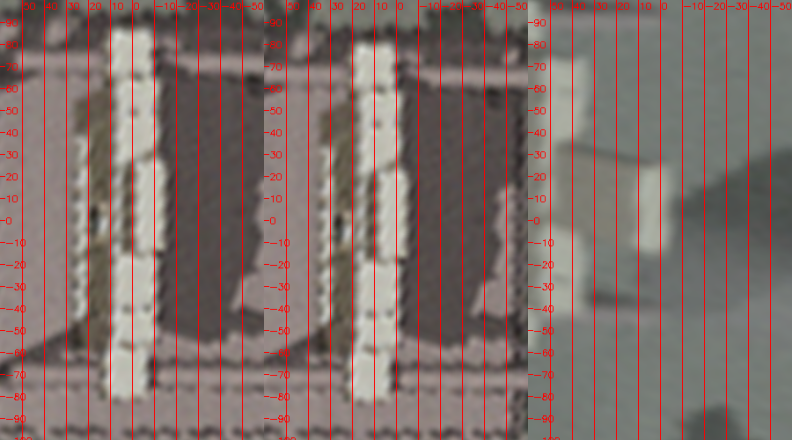

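```bash
python3 - <<'E'
from m import *
t=load("top");s=load("side");o=(.526,-.328);yaw=15.8
for xr in((-78,-70),(70,78)):
    print(xr,edges(t,o,yaw,.119,xr,(-40,40),165)[0])
print('x lug',edges(t,o,yaw,.119,(-100,100),(-3,8),165,axis='x')[0])
print('grip top cam y',edges(t,o,yaw,.174,(-10,18),(-20,25),165)[0],'x',edges(t,o,yaw,.174,(-30,40),(-2,4),165,axis='x')[0])
for th in(140,150,160,170): print('grip side y',edges(s,o,yaw,.174,(-10,18),(-20,25),th)[0],'x',edges(s,o,yaw,.174,(-30,40),(0,6),th,axis='x')[0])
for l in ((-84,-64),(64,84)): print('side lug y',edges(s,o,yaw,.119,(l[0]+5,l[1]-3),(-30,30),165)[0])
print('side lug x',edges(s,o,yaw,.119,(-100,100),(-2,6),165,axis='x')[0])
# same for press side view
o=(.544,.048);yaw=12.1
for xr in((76,86),(-72,-60)):print('press top',edges(t,o,yaw,.131,xr,(-10,155),165)[0]);print('press side',edges(s,o,yaw,.131,xr,(-10,155),165)[0])
for yr in((83,92),(34,44),(12,19)):
  print('x',edges(t,o,yaw,.131,(-100,110),yr,165,axis='x')[0]);print('xs',edges(s,o,yaw,.131,(-100,110),yr,165,axis='x')[0])
  print('grip',edges(t,o,yaw,.186,(-30,40),(yr[0]-2,yr[1]-2),165,axis='x')[0],edges(s,o,yaw,.186,(-30,40),(yr[0]-2,yr[1]-2),150,axis='x')[0])
E
```

```text
(-78, -70) [(-6.5, '+'), (10.4, '-')]
(70, 78) [(-6.3, '+'), (10.0, '-')]
x lug [(-79.9, '+'), (-58.5, '-'), (-55.3, '+'), (-41.3, '-'), (-39.2, '+'), (-16.3, '-'), (27.6, '+'), (63.5, '-'), (67.5, '+'), (85.0, '-')]
grip top cam y [(-3.1, '+'), (7.3, '-')] x [(-20.7, '-'), (-16.0, '+'), (21.8, '-'), (31.3, '+'), (38.5, '-')]
grip side y [(-3.1, '+'), (11.6, '-')] x [(-14.2, '+'), (23.6, '-')]
grip side y [(-1.8, '+'), (9.9, '-')] x [(-13.0, '+'), (22.4, '-')]
grip side y [(0.5, '+'), (8.2, '-')] x [(-11.0, '+'), (20.2, '-')]
grip side y [] x []
side lug y []
side lug y []
side lug x [(-74.6, '+'), (-61.5, '-'), (73.4, '+'), (83.9, '-')]
press top [(7.4, '+'), (23.1, '-'), (31.0, '+'), (46.9, '-'), (80.0, '+'), (96.0, '-')]
press side [(16.0, '+'), (21.3, '-'), (34.2, '+'), (46.5, '-'), (83.8, '+'), (95.6, '-')]
press top [(6.7, '+'), (23.0, '-'), (30.3, '+'), (47.2, '-'), (79.1, '+'), (96.4, '-')]
press side [(10.2, '+'), (22.1, '-'), (33.7, '+'), (45.7, '-'), (81.8, '+'), (94.4, '-')]
x [(-73.9, '+'), (-53.1, '-'), (-48.2, '+'), (-9.6, '-'), (37.2, '+'), (70.7, '-'), (74.8, '+'), (90.8, '-')]
xs [(-71.2, '+'), (-55.9, '-'), (77.6, '+'), (90.1, '-')]
grip [(-17.2, '-'), (-9.4, '+')] [(-8.3, '+'), (27.1, '-')]
x [(-74.2, '+'), (-53.5, '-'), (-47.9, '+'), (-9.4, '-'), (-0.5, '+'), (4.6, '-'), (13.3, '+'), (17.2, '-'), (27.4, '+'), (31.2, '-'), (37.8, '+'), (55.5, '-'), (55.9, '+'), (70.5, '-'), (74.2, '+'), (90.3, '-')]
xs [(-70.7, '+'), (-55.5, '-'), (76.9, '+'), (89.7, '-')]
grip [(-16.9, '-'), (-9.9, '+'), (26.7, '-'), (28.7, '+')] [(-8.5, '+'), (27.5, '-')]
x [(-73.8, '+'), (-53.2, '-'), (-47.8, '+'), (-9.5, '-'), (-0.8, '+'), (34.8, '-'), (42.8, '+'), (90.7, '-')]
xs [(-70.9, '+'), (-54.2, '-'), (79.0, '+'), (89.8, '-')]
grip [(-16.9, '-'), (-9.7, '+'), (26.5, '-'), (34.2, '+')] [(-7.6, '+'), (26.7, '-')]
```

Request:
arm_command(
  rows=[
    {"twist": [0,0,0],"delta_pos": [0,-4,0],"gripper": -1},
    {"twist": [0,0,0],"delta_pos": [0,-4,0],"gripper": -1},
    {"twist": [0,-7,0],"delta_pos": [0,0,0],"gripper": -1},
    {"twist": [0,-7,0],"delta_pos": [0,0,0],"gripper": -1},
    {"twist": [0,0,0],"delta_pos": [0,0,0],"gripper": -1},
  ],
)

```text
t: 0.52
tcp_pos: [0.2325, -0.607, 0.3071]
ee_rot: [-1.57, -0.0, -2.527]
ft_force: [-0.0, -0.4, -0.5]
opening: 0.0916
```

```bash
cat > st.py <<'E'
from workcell import manip
from h import *
np.set_printoptions(precision=4,suppress=True)
def delta(tgt,yaw,s=None):
    s=s or manip.observe()
    M=R.from_euler('xyz',s["ee_rot"]).as_matrix()
    print("t",round(s["t"],2),"j",s["joints"],"p",s["tcp_pos"],"rotdeg",np.degrees(s["ee_rot"]),"F",s["ft_force"],"op",s["opening"])
    if tgt is not None:
        T=R.from_euler('xyz',[-90,0,yaw],degrees=True).as_matrix()
        print("shift cm, present axes",(np.array(tgt)-s["tcp_pos"])@M*100,"after turn",(np.array(tgt)-s["tcp_pos"])@T*100,"twist deg",np.degrees(R.from_matrix(M.T@T).as_rotvec()))
if __name__=="__main__":
    import sys
    a=list(map(float,sys.argv[1:])); delta(a[:3] if a else None,a[3] if a else 0)
E
python3 st.py .5288 -.3243 .30 -74.2
```

```text
t 0.52 j [ 1.5074  0.448  -0.4877  1.453   0.2128  1.2926  0.0461] p [ 0.2325 -0.607   0.3071] rotdeg [ -89.9694   -0.0109 -144.7879] F [-0.0022 -0.371  -0.5495] op 0.09158604911692166
shift cm, present axes [-40.5071   0.7034  -6.0166] after turn [-19.1372   0.7144  36.2047] twist deg [ -0.0199 -70.5879   0.0283]
```

Request:
arm_command(
  rows=[
    {"twist": [0,-7,0],"delta_pos": [0,0,0],"gripper": -1},
    {"twist": [0,-7,0],"delta_pos": [0,0,0],"gripper": -1},
    {"twist": [0,-7,0],"delta_pos": [0,0,0],"gripper": -1},
    {"twist": [0,-7,0],"delta_pos": [0,0,0],"gripper": -1},
    {"twist": [0,-7,0],"delta_pos": [0,0,0],"gripper": -1},
    {"twist": [0,-7,0],"delta_pos": [0,0,0],"gripper": -1},
    {"twist": [0,-7,0],"delta_pos": [0,0,0],"gripper": -1},
    {"twist": [0,-7,0],"delta_pos": [0,0,0],"gripper": -1},
  ],
)

```text
t: 1.18
tcp_pos: [0.2322, -0.6065, 0.3055]
ee_rot: [-1.571, 0.002, -1.552]
ft_force: [-0.2, -0.2, -0.3]
opening: 0.092
```

Request:
arm_command(
  rows=[
    {"twist": [0,-7,0],"delta_pos": [0,0,0],"gripper": -1},
    {"twist": [0,-7,0],"delta_pos": [0,0,0],"gripper": -1},
    {"twist": [0,0,0],"delta_pos": [-1.5,0,3],"gripper": -1},
    {"twist": [0,0,0],"delta_pos": [-1.5,0,3],"gripper": -1},
    {"twist": [0,0,0],"delta_pos": [-1.5,0,3],"gripper": -1},
    {"twist": [0,0,0],"delta_pos": [-1.5,0,3],"gripper": -1},
    {"twist": [0,0,0],"delta_pos": [0,0,0],"gripper": -1},
  ],
)

```text
t: 1.77
tcp_pos: [0.3402, -0.5108, 0.3067]
ee_rot: [-1.566, 0.003, -1.302]
ft_force: [1.1, 1.5, 0.6]
opening: 0.0914
```

```bash
python3 st.py .5288 -.3243 .30 -74.2
```

```text
t 1.77 j [ 1.5096  0.4397 -0.7783  1.5416  0.3108  1.2904  0.9608] p [ 0.3402 -0.5108  0.3067] rotdeg [-89.7483   0.1686 -74.6221] F [1.09   1.5264 0.5595] op 0.09144495627790344
shift cm, present axes [-12.9757   0.8048  23.1305] after turn [-12.8069   0.665   23.2288] twist deg [-0.2523 -0.4224 -0.1676]
```

Request:
arm_command(
  rows=[
    {"twist": [0,0,0],"delta_pos": [-1.6,0,2.9],"gripper": -1},
    {"twist": [0,0,0],"delta_pos": [-1.6,0,2.9],"gripper": -1},
    {"twist": [0,0,0],"delta_pos": [-1.6,0,2.9],"gripper": -1},
    {"twist": [0,0,0],"delta_pos": [-1.6,0,2.9],"gripper": -1},
    {"twist": [0,0,0],"delta_pos": [-1.6,0,2.9],"gripper": -1},
    {"twist": [0,0,0],"delta_pos": [-1.6,0,2.9],"gripper": -1},
    {"twist": [0,0,0],"delta_pos": [-1.6,0,2.9],"gripper": -1},
    {"twist": [0,0,0],"delta_pos": [-1.6,0,2.9],"gripper": -1},
  ],
)

```text
t: 2.43
tcp_pos: [0.5244, -0.3333, 0.3058]
ee_rot: [-1.572, 0.001, -1.314]
ft_force: [0.7, -0.8, 0.6]
opening: 0.0916
```

Request:
arm_command(
  rows=[
    {"twist": [0,0.4,0],"delta_pos": [0,2,0],"gripper": -1},
    {"twist": [0,0,0],"delta_pos": [0,2,0],"gripper": -1},
    {"twist": [0,0,0],"delta_pos": [0,1,0],"gripper": -1},
    {"twist": [0,0,0],"delta_pos": [0,0,0],"gripper": -1},
    {"twist": [0,0,0],"delta_pos": [0,0,0],"gripper": -1},
  ],
)

```text
t: 2.85
tcp_pos: [0.5232, -0.3349, 0.256]
ee_rot: [-1.572, 0.002, -1.319]
ft_force: [1.0, -0.4, 0.7]
opening: 0.0916
```

```bash
python3 st.py .5288 -.3243 .22 -74.2; python3 - <<'E'
from h import *
from workcell import capture
for n in("side","top"):
    c=capture(n); pickle.dump(c,open(f"{n}1.pkl","wb")); cv2.imwrite(f"pics/{n}1.png",c["image"][:,:,::-1])
crop(load("side",1),210,90,330,210,4,"s3.png"); crop(load("top",1),320,160,430,260,5,"t3.png")
E
```

```text
t 2.85 j [ 1.1007  0.5074 -0.802   1.5845  0.3812  1.2152  0.4784] p [ 0.5232 -0.3349  0.256 ] rotdeg [-90.0723   0.0883 -75.5757] F [ 0.9952 -0.3858  0.6538] op 0.09156760585819003
shift cm, present axes [-0.8821  3.5995  0.8067] after turn [-0.8681  3.5991  0.8232] twist deg [ 0.0713 -1.3756 -0.0892]
```

View pics/s3.png

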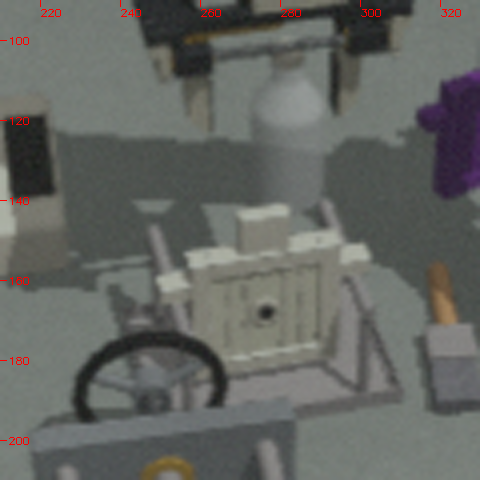

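View pics/top1.png

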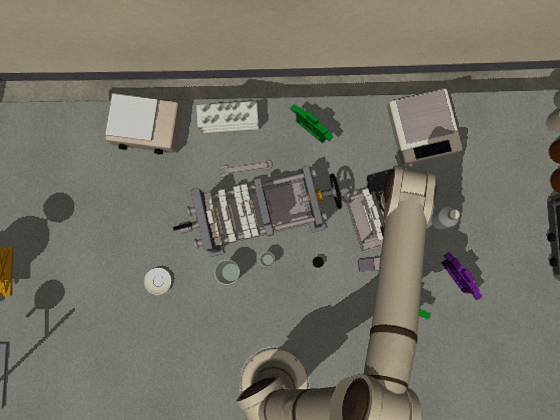

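```bash
python3 - <<'E'
from h import *
s=load("side",1)
p=np.array([.5232,-.3349,.256]);z=np.array([np.cos(np.radians(14.42)),np.sin(np.radians(14.42)),0]);x=np.array([z[1],-z[0],0])
print(proj(s,[p+z*a+x*b for a in(-.065,-.046,.046,.065) for b in (-.0095,.0095)]))
E
```

```text
[[299.91639874 117.68191672]
 [298.36964315 113.98372818]
 [293.66054606 118.48755246]
 [292.16812138 114.77500817]
 [263.00202087 122.50544943]
 [261.78176311 118.72373266]
 [256.60079826 123.35890841]
 [255.43848175 119.56300914]]
```

Request:
arm_command(
  rows=[
    {"twist": [0,-1.4,0],"delta_pos": [-0.88,2,0.8],"gripper": -1},
    {"twist": [0,0,0],"delta_pos": [0,1.5,0],"gripper": -1},
    {"twist": [0,0,0],"delta_pos": [0,0,0],"gripper": -1},
    {"twist": [0,0,0],"delta_pos": [0,0,0],"gripper": -1},
  ],
)

```text
t: 3.28
tcp_pos: [0.5293, -0.3245, 0.2222]
ee_rot: [-1.571, 0.0, -1.293]
ft_force: [-0.7, 0.0, -0.4]
opening: 0.0916
```

```bash
python3 st.py .5288 -.3243 .142 -74.2; python3 - <<'E'
from h import *
from workcell import capture
for n in("side",):
    c=capture(n); pickle.dump(c,open(f"{n}2.pkl","wb")); cv2.imwrite(f"pics/{n}2.png",c["image"][:,:,::-1])
crop(load("side",2),230,110,310,200,6,"s4.png")
E
```

```text
t 3.28 j [ 1.0763  0.5385 -0.7941  1.6239  0.4116  1.1546  0.461 ] p [ 0.5293 -0.3245  0.2222] rotdeg [-90.0143   0.0003 -74.1037] F [-0.7426  0.0031 -0.374 ] op 0.09163715631131225
shift cm, present axes [-0.0305  8.021  -0.045 ] after turn [-0.0305  8.021  -0.047 ] twist deg [ 0.0143  0.0963 -0.0003]
```

View pics/s4.png

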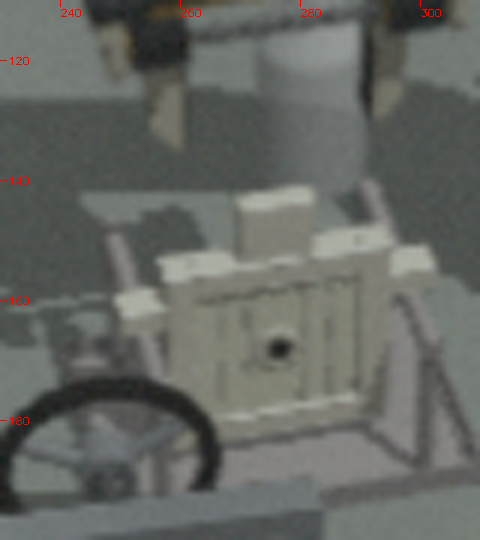

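Request:
arm_command(
  rows=[
    {"twist": [0,0,0],"delta_pos": [0,2.5,0],"gripper": -1},
    {"twist": [0,0,0],"delta_pos": [0,2.5,0],"gripper": -1},
    {"twist": [0,0,0],"delta_pos": [0,1.5,0],"gripper": -1},
    {"twist": [0,0,0],"delta_pos": [0,1.2,0],"gripper": -1},
    {"twist": [0,0,0],"delta_pos": [0,0,0],"gripper": -1},
    {"twist": [0,0,0],"delta_pos": [0,0,0],"gripper": -1},
  ],
)

```text
t: 3.83
tcp_pos: [0.5298, -0.3241, 0.1451]
ee_rot: [-1.571, 0.0, -1.292]
ft_force: [0.4, 0.3, 0.8]
opening: 0.0917
```

```bash
python3 st.py .5288 -.3243 .145 -74.2; python3 - <<'E'
from h import *
from workcell import capture
for n in("side",):
    c=capture(n); pickle.dump(c,open(f"{n}3.pkl","wb")); cv2.imwrite(f"pics/{n}3.png",c["image"][:,:,::-1])
crop(load("side",3),230,110,310,200,6,"s5.png")
E
```

```text
t 3.83 j [ 1.0428  0.6201 -0.748   1.69    0.4807  1.0242  0.4096] p [ 0.5298 -0.3241  0.1451] rotdeg [-89.9889   0.0138 -74.0534] F [0.4126 0.3013 0.8437] op 0.09173040094698513
shift cm, present axes [-0.0055  0.0058 -0.1049] after turn [-0.0052  0.0058 -0.1049] twist deg [-0.0111  0.1466 -0.0138]
```

View pics/s5.png

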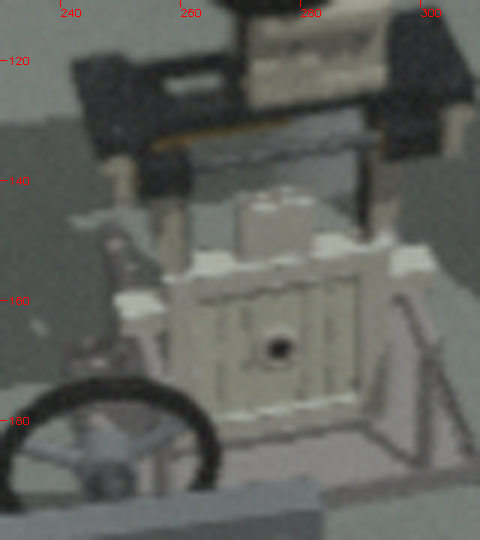

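Request:
arm_command(
  newtons=30,
  rows=[
    {"twist": [0,0,0],"delta_pos": [0,0,0],"gripper": 1},
    {"twist": [0,0,0],"delta_pos": [0,0,0],"gripper": 1},
    {"twist": [0,0,0],"delta_pos": [0,0,0],"gripper": 1},
    {"twist": [0,0,0],"delta_pos": [0,0,0],"gripper": 1},
    {"twist": [0,0,0],"delta_pos": [0,0,0],"gripper": 1},
    {"twist": [0,0,0],"delta_pos": [0,0,0],"gripper": 1},
    {"twist": [0,0,0],"delta_pos": [0,0,0],"gripper": 1},
    {"twist": [0,0,0],"delta_pos": [0,0,0],"gripper": 1},
  ],
)

```text
t: 4.55
tcp_pos: [0.5296, -0.3239, 0.1447]
ee_rot: [-1.571, 0.0, -1.292]
ft_force: [0.1, -0.7, -0.4]
opening: 0.0433
```

```bash
python3 st.py .5288 -.3243 .145 -74.2; python3 - <<'E'
from h import *
from workcell import capture
c=capture("side");crop(c,230,110,310,200,6,"s6.png")
E
```

```text
t 4.55 j [ 1.0427  0.62   -0.7479  1.6909  0.4811  1.0235  0.4094] p [ 0.5296 -0.3239  0.1447] rotdeg [-90.0016   0.0015 -74.0373] F [ 0.1034 -0.6518 -0.4127] op 0.04325674897082938
shift cm, present axes [ 0.0133 -0.0269 -0.0849] after turn [ 0.0136 -0.0269 -0.0848] twist deg [ 0.0016  0.1627 -0.0015]
```

View pics/s6.png

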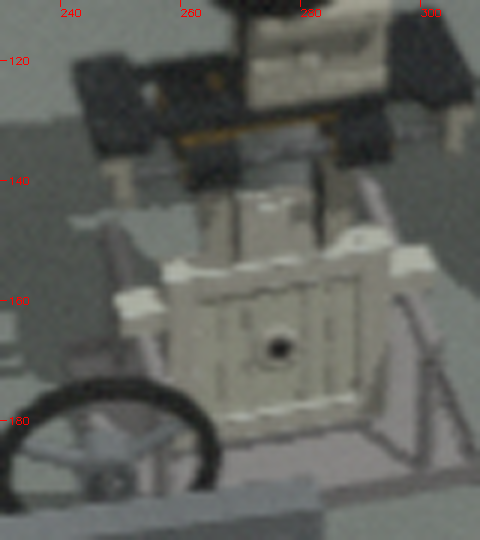

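Still closing at 43 mm; a few more rows, then a small lift.

Request:
arm_command(
  newtons=30,
  rows=[
    {"twist": [0,0,0],"delta_pos": [0,0,0],"gripper": 1},
    {"twist": [0,0,0],"delta_pos": [0,0,0],"gripper": 1},
    {"twist": [0,0,0],"delta_pos": [0,0,0],"gripper": 1},
    {"twist": [0,0,0],"delta_pos": [0,0,0],"gripper": 1},
  ],
)

```text
t: 4.93
tcp_pos: [0.5295, -0.324, 0.1447]
ee_rot: [-1.571, 0.0, -1.292]
ft_force: [-0.9, -0.3, -0.3]
opening: 0.0397
```

Request:
arm_command(
  rows=[
    {"twist": [0,0,0],"delta_pos": [0,-0.5,0],"gripper": 1},
    {"twist": [0,0,0],"delta_pos": [0,-1,0],"gripper": 1},
    {"twist": [0,0,0],"delta_pos": [0,-1.5,0],"gripper": 1},
    {"twist": [0,0,0],"delta_pos": [0,-2,0],"gripper": 1},
    {"twist": [0,0,0],"delta_pos": [0,0,0],"gripper": 1},
  ],
)

```text
t: 5.35
tcp_pos: [0.5321, -0.3246, 0.1992]
ee_rot: [-1.566, -0.004, -1.292]
ft_force: [1.5, -0.2, -0.8]
opening: 0.0394
```

```bash
python3 st.py .5392 .1124 .36 -77.9; python3 - <<'E'
from h import *
from workcell import capture
c=capture("side");crop(c,220,90,310,200,5,"s7.png")
E
```

```text
t 5.35 j [ 1.0662  0.5616 -0.7827  1.6461  0.4337  1.109   0.4444] p [ 0.5321 -0.3246  0.1992] rotdeg [-89.7382  -0.2548 -74.0274] F [ 1.5473 -0.1854 -0.7825] op 0.039426014075530924
shift cm, present axes [-41.7419 -16.2042  12.7778] after turn [-42.5763 -16.0766   9.8506] twist deg [-0.2703  3.8732  0.2459]
```

View pics/s7.png

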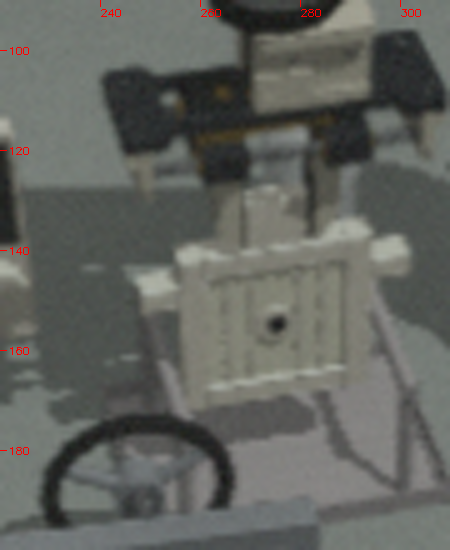

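Request:
arm_command(
  rows=[
    {"twist": [0,0,0],"delta_pos": [0,-3,0],"gripper": 1},
    {"twist": [0,0,0],"delta_pos": [0,-3,0],"gripper": 1},
    {"twist": [0,0,0],"delta_pos": [0,-3,0],"gripper": 1},
    {"twist": [0,0,0],"delta_pos": [0,-3,0],"gripper": 1},
    {"twist": [0,0,0],"delta_pos": [0,-2,0],"gripper": 1},
    {"twist": [0,0,0],"delta_pos": [0,-2,0],"gripper": 1},
    {"twist": [0,2,0],"delta_pos": [0,0,0],"gripper": 1},
    {"twist": [0,2,0],"delta_pos": [0,0,0],"gripper": 1},
  ],
)

```text
t: 6.07
tcp_pos: [0.53, -0.324, 0.3557]
ee_rot: [-1.57, -0.001, -1.364]
ft_force: [0.2, -0.3, -3.2]
opening: 0.0397
```

Request:
arm_command(
  rows=[
    {"twist": [0,0,0],"delta_pos": [-2,0,0.5],"gripper": 1},
    {"twist": [0,0,0],"delta_pos": [-2.5,0,0.6],"gripper": 1},
    {"twist": [0,0,0],"delta_pos": [-2.5,0,0.6],"gripper": 1},
    {"twist": [0,0,0],"delta_pos": [-2.5,0,0.6],"gripper": 1},
    {"twist": [0,0,0],"delta_pos": [-2.5,0,0.6],"gripper": 1},
    {"twist": [0,0,0],"delta_pos": [-2.5,0,0.6],"gripper": 1},
    {"twist": [0,0,0],"delta_pos": [-2.5,0,0.6],"gripper": 1},
    {"twist": [0,0,0],"delta_pos": [-2.5,0,0.6],"gripper": 1},
  ],
)

```text
t: 6.73
tcp_pos: [0.5345, -0.1222, 0.354]
ee_rot: [-1.572, 0.0, -1.362]
ft_force: [0.1, -0.2, -2.1]
opening: 0.0395
```

```bash
python3 st.py .5392 .1124 .35 -77.9
```

```text
t 6.73 j [ 0.921   0.2968 -0.9207  1.6297  0.2418  1.3368  0.1732] p [ 0.5345 -0.1222  0.354 ] rotdeg [-90.0654   0.0097 -78.0399] F [ 0.1347 -0.2291 -2.097 ] op 0.03954734509019758
shift cm, present axes [-22.8563   0.3937   5.3216] after turn [-22.8433   0.3959   5.3769] twist deg [ 0.0654 -0.1399 -0.0097]
```

Request:
arm_command(
  rows=[
    {"twist": [0,0,0],"delta_pos": [-3,0,0.7],"gripper": 1},
    {"twist": [0,0,0],"delta_pos": [-3,0,0.7],"gripper": 1},
    {"twist": [0,0,0],"delta_pos": [-3,0,0.7],"gripper": 1},
    {"twist": [0,0,0],"delta_pos": [-3,0,0.7],"gripper": 1},
    {"twist": [0,0,0],"delta_pos": [-3,0,0.7],"gripper": 1},
    {"twist": [0,0,0],"delta_pos": [-3,0,0.7],"gripper": 1},
    {"twist": [0,0,0],"delta_pos": [-2.5,0,0.6],"gripper": 1},
    {"twist": [0,0,0],"delta_pos": [-1.5,0,0.4],"gripper": 1},
  ],
)

```text
t: 7.4
tcp_pos: [0.5393, 0.1065, 0.3544]
ee_rot: [-1.571, 0.001, -1.358]
ft_force: [-0.0, 0.6, -1.7]
opening: 0.0397
```

Request:
arm_command(
  rows=[
    {"twist": [0,0,0],"delta_pos": [0,0,0],"gripper": 1},
    {"twist": [0,0,0],"delta_pos": [0,0,0],"gripper": 1},
    {"twist": [0,0,0],"delta_pos": [0,0,0],"gripper": 1},
  ],
)

```text
t: 7.65
tcp_pos: [0.5403, 0.1013, 0.3541]
ee_rot: [-1.572, -0.001, -1.363]
ft_force: [-0.0, -0.1, -2.4]
opening: 0.04
```

```bash
python3 st.py .5392 .1124 .35 -77.9; python3 - <<'E'
from h import *
from workcell import capture
for n in("side","top"):
    c=capture(n); pickle.dump(c,open(f"{n}4.pkl","wb")); cv2.imwrite(f"pics/{n}4.png",c["image"][:,:,::-1])
E
```

```text
t 7.65 j [ 0.5573  0.3217 -0.9929  1.6249  0.2757  1.3465 -0.2665] p [0.5403 0.1013 0.3541] rotdeg [-90.0684  -0.0479 -78.0876] F [-0.0275 -0.0515 -2.3843] op 0.03998231313460953
shift cm, present axes [-1.1057  0.4062  0.1204] after turn [-1.105   0.4073  0.1235] twist deg [ 0.0685 -0.1876  0.0478]
```

View pics/side4.png

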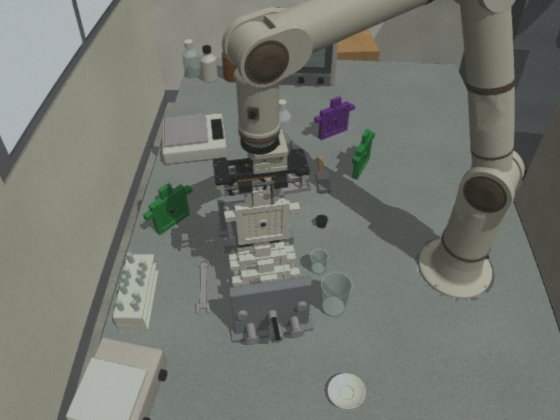

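View pics/top4.png

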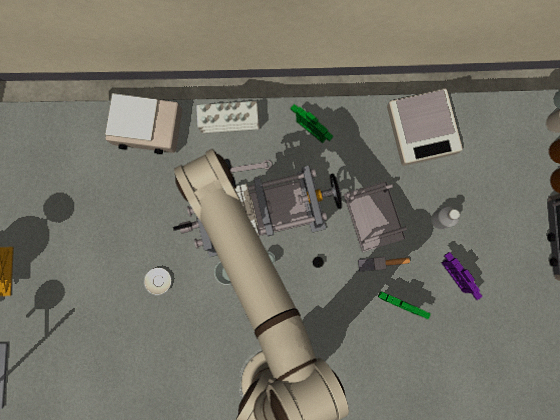

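Request:
arm_command(
  rows=[
    {"twist": [0,0,0],"delta_pos": [-1.1,1,0.1],"gripper": 1},
    {"twist": [0,-0.2,0],"delta_pos": [0,1.5,0],"gripper": 1},
    {"twist": [0,0,0],"delta_pos": [0,0,0],"gripper": 1},
    {"twist": [0,0,0],"delta_pos": [0,0,0],"gripper": 1},
    {"twist": [0,0,0],"delta_pos": [0,0,0],"gripper": 1},
  ],
)

```text
t: 8.17
tcp_pos: [0.5396, 0.1125, 0.3302]
ee_rot: [-1.571, -0.0, -1.36]
ft_force: [0.3, -0.4, -2.0]
opening: 0.0396
```

```bash
python3 st.py .5392 .1124 .35 -77.9; python3 - <<'E'
from m import *
from workcell import capture,manip
for n in("side",):
    c=capture(n); pickle.dump(c,open(f"{n}5.pkl","wb"))
s=c; z=manip.observe()["tcp_pos"][2]-.026; print(z)
crop(s,210,170,320,320,4,"s8.png")
o=(.544,.048)
rect(s,o,12.1,z,(-110,110),(0,140),.5,"rs5.png",10)
for xr in((76,86),(-72,-60)): print(edges(s,o,12.1,z,xr,(30,110),150)[0])
E
```

```text
t 8.17 j [ 0.531   0.3424 -0.9887  1.6591  0.2956  1.3004 -0.3005] p [0.5396 0.1125 0.3302] rotdeg [-89.9863  -0.0131 -77.9391] F [ 0.2813 -0.3561 -2.0054] op 0.03955401614885551
shift cm, present axes [ 0.0024 -1.9828 -0.0369] after turn [ 0.0019 -1.9828 -0.0373] twist deg [-0.0137 -0.0391  0.0131]
0.30445896872546485
[(55.2, '+'), (72.9, '-')]
[(54.3, '+'), (73.7, '-')]
```

View pics/s8.png

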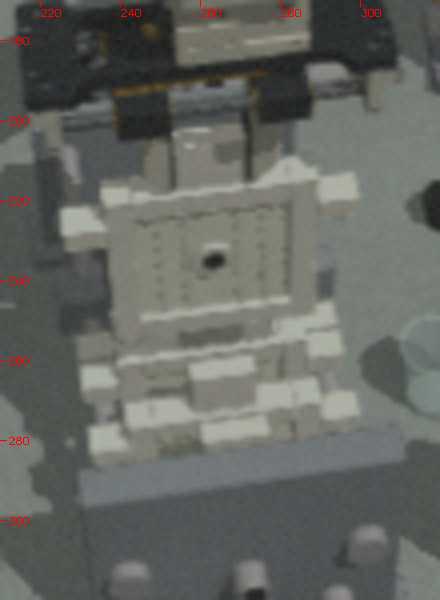

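View pics/rs5.png

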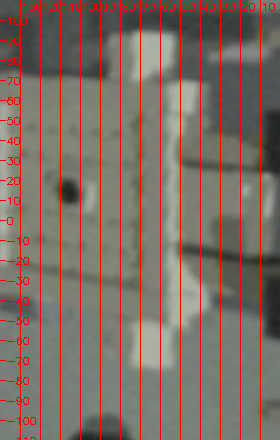

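Request:
arm_command(
  rows=[
    {"twist": [0,0.2,0],"delta_pos": [0.05,1,0],"gripper": 1},
    {"twist": [0,0,0],"delta_pos": [0,1.5,0],"gripper": 1},
    {"twist": [0,0,0],"delta_pos": [0,1.5,0],"gripper": 1},
    {"twist": [0,0,0],"delta_pos": [0,0,0],"gripper": 1},
    {"twist": [0,0,0],"delta_pos": [0,0,0],"gripper": 1},
    {"twist": [0,0,0],"delta_pos": [0,0,0],"gripper": 1},
  ],
)

```text
t: 8.72
tcp_pos: [0.5397, 0.1132, 0.2904]
ee_rot: [-1.57, 0.0, -1.362]
ft_force: [-0.2, -1.5, -0.9]
opening: 0.0396
```

```bash
python3 st.py .5392 .1124 .29 -77.9; python3 - <<'E'
from m import *
from workcell import capture,manip
for n in("side","top"):
    c=capture(n); pickle.dump(c,open(f"{n}6.pkl","wb"))
s=load("side",6);s0=load("side"); z=manip.observe()["tcp_pos"][2]-.026; print(z)
crop(s,210,180,320,320,5,"s9.png"); crop(load("top",6),180,155,290,260,5,"t9.png")
o=(.544,.048)
for xr in((76,86),(-72,-60)): 
  for th in (130,150,165): print(th,edges(s,o,12.1,z,xr,(40,100),th)[0],edges(s0,o,12.1,.131,xr,(0,110),th)[0])
E
```

```text
t 8.72 j [ 0.5131  0.376  -0.9722  1.7147  0.3284  1.2249 -0.331 ] p [0.5397 0.1132 0.2904] rotdeg [-89.9443   0.0108 -78.0455] F [-0.1516 -1.5159 -0.9091] op 0.039564081800331906
shift cm, present axes [ 0.0687  0.0413 -0.0639] after turn [ 0.0686  0.0414 -0.0641] twist deg [-0.0557 -0.1455 -0.0108]
0.2647543139421633
130 [(54.2, '+'), (75.9, '-')] [(6.3, '+'), (51.8, '-'), (78.3, '+'), (100.9, '-')]
150 [(55.7, '+'), (73.9, '-')] [(8.8, '+'), (26.5, '-'), (31.3, '+'), (49.6, '-'), (80.5, '+'), (98.4, '-')]
165 [(57.4, '+'), (72.4, '-')] [(16.0, '+'), (21.3, '-'), (34.2, '+'), (46.5, '-'), (83.8, '+'), (95.6, '-')]
130 [(52.5, '+'), (77.0, '-')] [(5.2, '+'), (51.5, '-'), (75.5, '+'), (100.3, '-')]
150 [(55.1, '+'), (74.7, '-')] [(7.5, '+'), (25.7, '-'), (30.7, '+'), (49.1, '-'), (79.2, '+'), (97.7, '-')]
165 [(57.4, '+'), (72.6, '-')] [(10.2, '+'), (22.1, '-'), (33.7, '+'), (45.7, '-'), (81.8, '+'), (94.4, '-')]
```

View pics/s9.png

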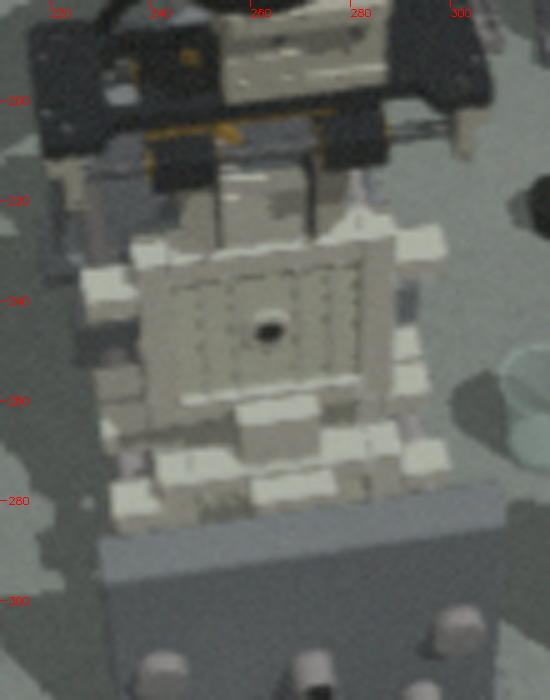

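View pics/t9.png

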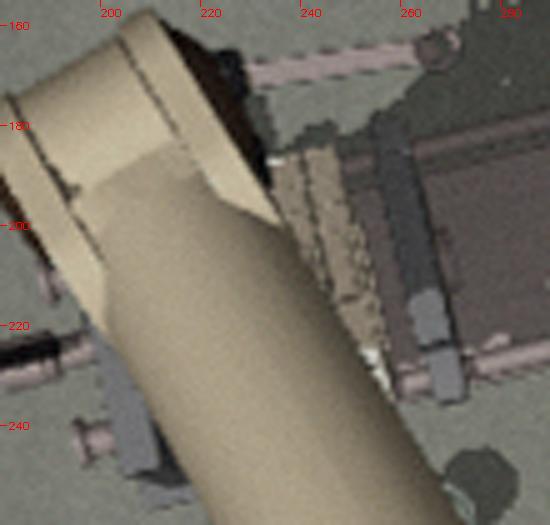

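Request:
arm_command(
  rows=[
    {"twist": [0,0,0],"delta_pos": [0,0.8,0],"gripper": 1},
    {"twist": [0,0,0],"delta_pos": [0,0.8,0],"gripper": 1},
    {"twist": [0,0,0],"delta_pos": [0,0.8,0],"gripper": 1},
    {"twist": [0,0,0],"delta_pos": [0,0.8,0],"gripper": 1},
    {"twist": [0,0,0],"delta_pos": [0,0,0],"gripper": 1},
    {"twist": [0,0,0],"delta_pos": [0,0,0],"gripper": 1},
  ],
)

```text
t: 9.32
tcp_pos: [0.5387, 0.1129, 0.2568]
ee_rot: [-1.572, 0.0, -1.362]
ft_force: [-0.2, 0.2, -2.0]
opening: 0.0396
```

```bash
python3 st.py .5392 .1124 .157 -77.9; python3 - <<'E'
from m import *
from workcell import capture,manip
c=capture("side"); pickle.dump(c,open(f"side7.pkl","wb"))
s=load("side",7); z=manip.observe()["tcp_pos"][2]-.026
crop(s,210,180,320,320,5,"s10.png")
o=(.544,.048)
for xr in((76,86),(-72,-60)): print(edges(s,o,12.1,z,xr,(40,100),150)[0],'b',edges(s,o,12.1,.131,xr,(0,110),150)[0])
E
```

```text
t 9.32 j [ 0.4952  0.4086 -0.9543  1.7569  0.3598  1.1656 -0.3567] p [0.5387 0.1129 0.2568] rotdeg [-90.0958   0.0171 -78.0251] F [-0.2058  0.1884 -2.0332] op 0.03964917111145613
shift cm, present axes [0.0636 9.9839 0.0547] after turn [0.0607 9.9839 0.0379] twist deg [ 0.0958 -0.125  -0.0172]
[(56.0, '+'), (73.8, '-')] b [(80.1, '+'), (98.9, '-')]
[(55.4, '+'), (74.5, '-')] b [(9.2, '+'), (25.8, '-'), (30.5, '+'), (49.5, '-'), (78.8, '+'), (98.1, '-')]
```

View pics/s10.png

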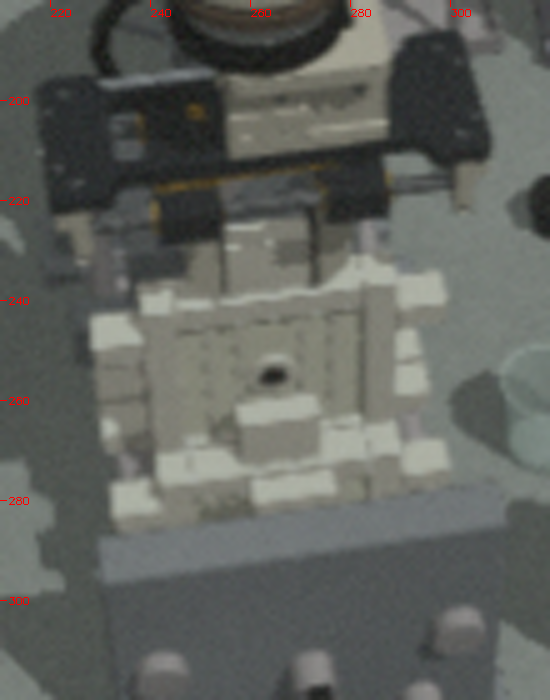

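Request:
arm_command(
  rows=[
    {"twist": [0,0,0],"delta_pos": [0,1,0],"gripper": 1},
    {"twist": [0,0,0],"delta_pos": [0,1,0],"gripper": 1},
    {"twist": [0,0,0],"delta_pos": [0,1,0],"gripper": 1},
    {"twist": [0,0,0],"delta_pos": [0,1,0],"gripper": 1},
    {"twist": [0,0,0],"delta_pos": [0,0,0],"gripper": 1},
  ],
)

```text
t: 9.78
tcp_pos: [0.5376, 0.1123, 0.2149]
ee_rot: [-1.575, 0.0, -1.362]
ft_force: [-0.7, -0.3, -2.7]
opening: 0.0397
```

Request:
arm_command(
  rows=[
    {"twist": [0,0,0],"delta_pos": [0,1,0],"gripper": 1},
    {"twist": [0,0,0],"delta_pos": [0,1,0],"gripper": 1},
    {"twist": [0,0,0],"delta_pos": [0,1,0],"gripper": 1},
    {"twist": [0,0,0],"delta_pos": [0,1,0],"gripper": 1},
    {"twist": [0,0,0],"delta_pos": [0,0,0],"gripper": 1},
    {"twist": [0,0,0],"delta_pos": [0,0,0],"gripper": 1},
  ],
)

```text
t: 10.28
tcp_pos: [0.5387, 0.113, 0.1769]
ee_rot: [-1.572, 0.0, -1.362]
ft_force: [0.3, 0.2, -2.0]
opening: 0.0398
```

```bash
python3 st.py .5392 .1124 .157 -77.9; python3 - <<'E'
from m import *
from workcell import capture,manip
c=capture("side"); pickle.dump(c,open(f"side8.pkl","wb"))
s=c; z=manip.observe()["tcp_pos"][2]-.026
crop(s,210,180,320,320,5,"s11.png")
o=(.544,.048)
for xr in((76,86),(-72,-60)): print(edges(s,o,12.1,z,xr,(40,100),150)[0],'b',edges(s,o,12.1,.131,xr,(0,110),150)[0])
E
```

```text
t 10.28 j [ 0.4399  0.4992 -0.8953  1.8393  0.4521  1.0235 -0.4303] p [0.5387 0.113  0.1769] rotdeg [-90.0951   0.0193 -78.0297] F [ 0.3208  0.2322 -2.0223] op 0.039763015556822275
shift cm, present axes [0.066  1.9867 0.0444] after turn [0.0654 1.9868 0.0409] twist deg [ 0.0951 -0.1297 -0.0194]
[(55.8, '+'), (74.4, '-'), (94.9, '+')] b [(40.1, '+'), (59.2, '-'), (80.1, '+'), (98.7, '-')]
[(40.9, '-'), (47.0, '+'), (74.7, '-'), (94.6, '+')] b [(7.6, '+'), (26.0, '-'), (30.3, '+'), (59.5, '-'), (78.9, '+'), (98.0, '-')]
```

View pics/s11.png

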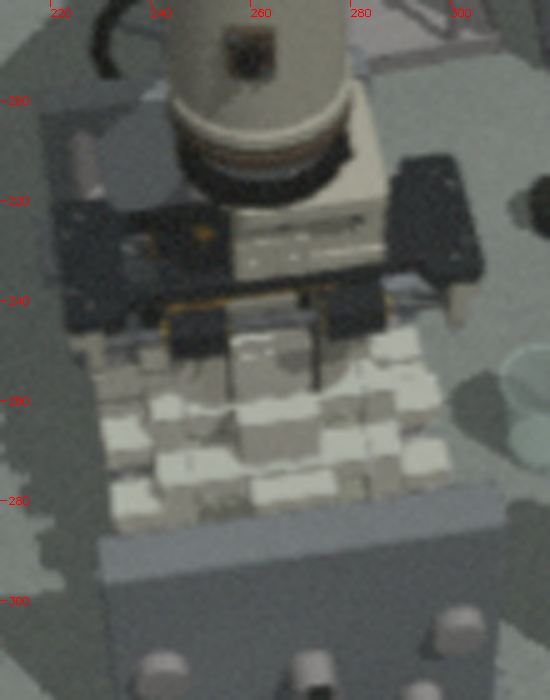

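Request:
arm_command(
  rows=[
    {"twist": [0,0,0],"delta_pos": [0,0.6,0],"gripper": 1},
    {"twist": [0,0,0],"delta_pos": [0,0.6,0],"gripper": 1},
    {"twist": [0,0,0],"delta_pos": [0,0.3,0],"gripper": 1},
    {"twist": [0,0,0],"delta_pos": [0,0,0],"gripper": 1},
    {"twist": [0,0,0],"delta_pos": [0,0,0],"gripper": 1},
  ],
)

```text
t: 10.75
tcp_pos: [0.5391, 0.113, 0.1625]
ee_rot: [-1.571, 0.0, -1.362]
ft_force: [0.1, 0.4, -2.3]
opening: 0.0396
```

Request:
arm_command(
  rows=[
    {"twist": [0,0,0],"delta_pos": [0,0.2,0],"gripper": 1},
    {"twist": [0,0,0],"delta_pos": [0,0.1,0],"gripper": 1},
    {"twist": [0,0,0],"delta_pos": [0,0,0],"gripper": 1},
  ],
)

```text
t: 11.0
tcp_pos: [0.5392, 0.113, 0.1596]
ee_rot: [-1.571, -0.0, -1.362]
ft_force: [-0.0, -0.8, -2.0]
opening: 0.0395
```

Request:
arm_command(
  rows=[
    {"twist": [0,0,0],"delta_pos": [0,0.1,0],"gripper": 1},
    {"twist": [0,0,0],"delta_pos": [0,0.1,0],"gripper": 1},
    {"twist": [0,0,0],"delta_pos": [0,0,0],"gripper": 1},
  ],
)

```text
t: 11.25
tcp_pos: [0.5392, 0.113, 0.1576]
ee_rot: [-1.571, -0.0, -1.362]
ft_force: [0.4, 0.9, -1.8]
opening: 0.0397
```

Request:
arm_command(
  rows=[
    {"twist": [0,0,0],"delta_pos": [0,0.1,0],"gripper": 1},
    {"twist": [0,0,0],"delta_pos": [0,0,0],"gripper": 1},
  ],
)

```text
t: 11.42
tcp_pos: [0.5393, 0.1131, 0.1567]
ee_rot: [-1.571, 0.0, -1.362]
ft_force: [0.3, 0.4, -1.3]
opening: 0.0398
```

Request:
arm_command(
  rows=[
    {"twist": [0,0,0],"delta_pos": [0,0.1,0],"gripper": 1},
    {"twist": [0,0,0],"delta_pos": [0,0,0],"gripper": 1},
  ],
)

```text
t: 11.58
tcp_pos: [0.5394, 0.1131, 0.1566]
ee_rot: [-1.571, -0.001, -1.362]
ft_force: [-2.2, -1.7, 5.9]
opening: 0.0398
```

```bash
python3 st.py .5392 .1124 .157 -77.9; python3 - <<'E'
from m import *
from workcell import capture,manip
c=capture("side"); pickle.dump(c,open(f"side9.pkl","wb"))
crop(c,210,220,320,320,6,"s12.png")
o=(.544,.048)
for xr in((76,86),(-72,-60)): print('b',edges(c,o,12.1,.131,xr,(0,110),150)[0])
E
```

```text
t 11.58 j [ 0.4227  0.5244 -0.8763  1.856   0.4801  0.9873 -0.4525] p [0.5394 0.1131 0.1566] rotdeg [-89.9872  -0.0418 -78.0369] F [-2.2229 -1.7275  5.8546] op 0.03981161793126963
shift cm, present axes [ 0.0681 -0.0376 -0.0307] after turn [ 0.068  -0.0376 -0.0308] twist deg [-0.0127 -0.1369  0.0418]
b [(55.6, '+'), (74.1, '-'), (79.9, '+'), (98.7, '-')]
b [(16.7, '+'), (26.0, '-'), (30.3, '+'), (49.4, '-'), (55.4, '+'), (74.7, '-'), (79.0, '+'), (97.9, '-')]
```

View pics/s12.png

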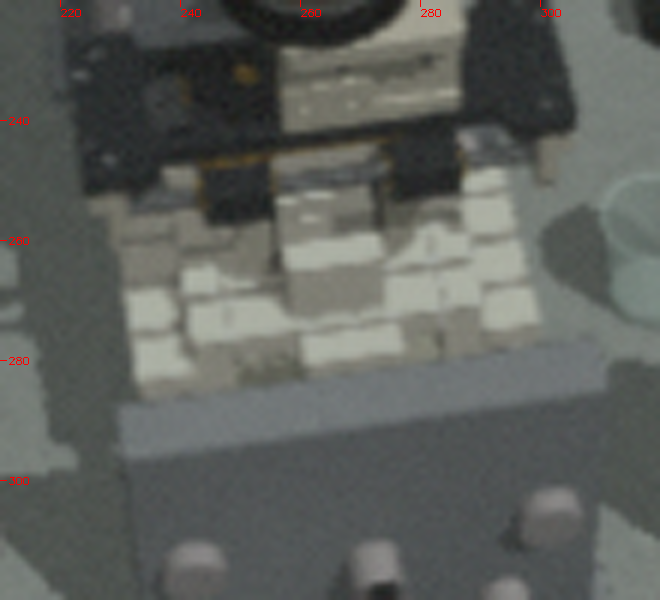

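Request:
arm_command(
  rows=[
    {"twist": [0,0,0],"delta_pos": [0,-0.1,0],"gripper": 1},
    {"twist": [0,0,0],"delta_pos": [0,0,0],"gripper": -1},
    {"twist": [0,0,0],"delta_pos": [0,0,0],"gripper": -1},
    {"twist": [0,0,0],"delta_pos": [0,0,0],"gripper": -1},
    {"twist": [0,0,0],"delta_pos": [0,0,0],"gripper": -1},
    {"twist": [0,0,0],"delta_pos": [0,0,0],"gripper": -1},
    {"twist": [0,0,0],"delta_pos": [0,0,0],"gripper": -1},
  ],
)

```text
t: 12.22
tcp_pos: [0.5393, 0.113, 0.1567]
ee_rot: [-1.571, 0.0, -1.362]
ft_force: [0.1, 0.2, 0.1]
opening: 0.0753
```

Request:
arm_command(
  rows=[
    {"twist": [0,0,0],"delta_pos": [0,-0.5,0],"gripper": -1},
    {"twist": [0,0,0],"delta_pos": [0,-1,0],"gripper": -1},
    {"twist": [0,0,0],"delta_pos": [0,-2,0],"gripper": -1},
    {"twist": [0,0,0],"delta_pos": [0,-2.5,0],"gripper": -1},
    {"twist": [0,0,0],"delta_pos": [0,-2.5,0],"gripper": -1},
    {"twist": [0,0,0],"delta_pos": [0,0,0],"gripper": -1},
  ],
)

```text
t: 12.72
tcp_pos: [0.5421, 0.1147, 0.2475]
ee_rot: [-1.562, -0.0, -1.362]
ft_force: [0.2, 0.5, 0.7]
opening: 0.0919
```

```bash
python3 st.py .5392 .1124 .157 -77.9; python3 - <<'E'
from m import *
from workcell import capture,manip
c=capture("side"); pickle.dump(c,open(f"side10.pkl","wb"))
crop(c,210,180,320,320,5,"s13.png")
o=(.544,.048)
for xr in((76,86),(-72,-60)): print('b',edges(c,o,12.1,.131,xr,(0,110),150)[0])
# follower from first images
t=load("top");s=load("side")
print(proj(s,[[0,0,0]]))
for xr in((30,60),(-40,0)):
  for th in (95,110):print('fol top cam',edges(t,o,12.1,.186,xr,(-60,-5),th)[0],'side',edges(s,o,12.1,.186,xr,(-60,-5),th)[0])
rect(s,o,12.1,.186,(-110,110),(-210,160),.5,"rs186.png")
rect(t,o,12.1,.186,(-110,110),(-210,160),.5,"r186b.png")
E
```

```text
t 12.72 j [ 0.4878  0.4188 -0.9495  1.7677  0.3748  1.1396 -0.3692] p [0.5421 0.1147 0.2475] rotdeg [-89.5172  -0.0177 -78.0108] F [0.1628 0.491  0.6903] op 0.09187973630679294
shift cm, present axes [ 0.1646  9.0455 -0.4101] after turn [ 0.1668  9.0486 -0.3342] twist deg [-0.4828 -0.1107  0.0182]
b [(8.4, '+'), (27.0, '-'), (31.0, '+'), (49.8, '-'), (55.2, '+'), (74.1, '-'), (79.6, '+'), (98.8, '-')]
b [(7.1, '+'), (26.2, '-'), (30.2, '+'), (49.5, '-'), (55.2, '+'), (75.0, '-'), (78.7, '+'), (98.0, '-')]
[[454.85418633 267.03963561]]
fol top cam [(-39.3, '+'), (-21.1, '-')] side [(-39.1, '+'), (-18.0, '-')]
fol top cam [] side [(-35.0, '+'), (-21.4, '-')]
fol top cam [(-39.8, '+'), (-20.8, '-')] side [(-39.9, '+'), (-18.3, '-')]
fol top cam [(-37.3, '+'), (-31.6, '-'), (-25.7, '+'), (-23.0, '-')] side [(-37.1, '+'), (-21.6, '-')]
```

View pics/s13.png

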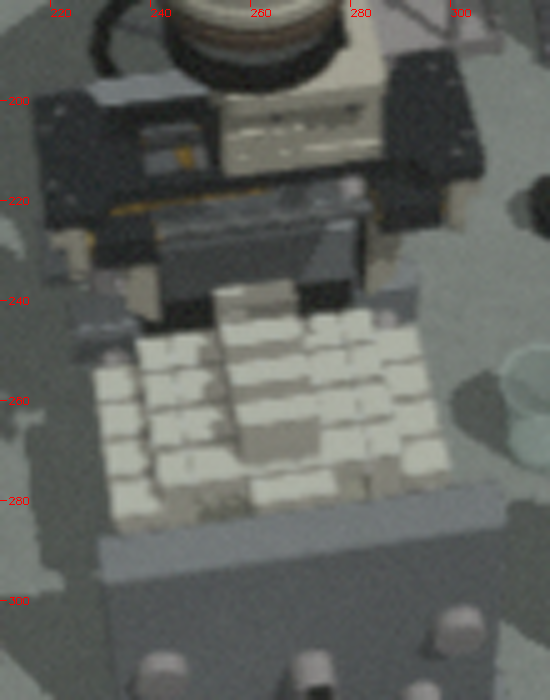

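View pics/rs186.png

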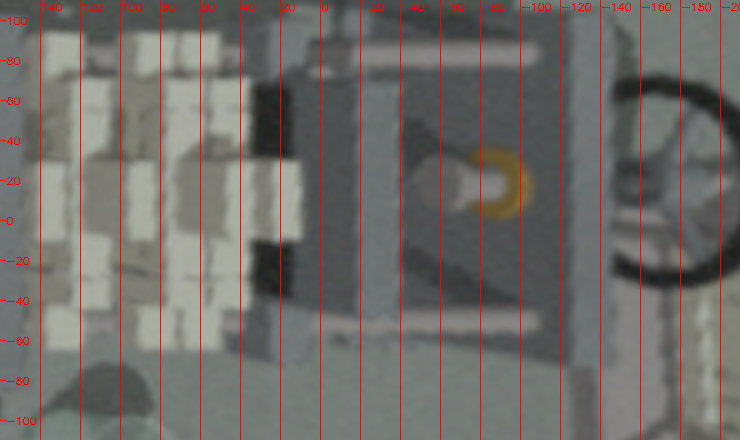

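View pics/r186b.png

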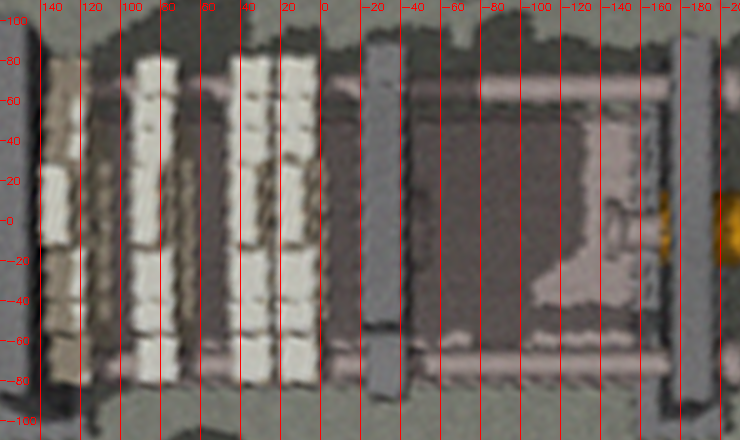

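```bash
python3 - <<'E'
from h import *
for y in(-.075,-.050,.0165):print(np.array([.544,.048,0])+R.from_euler('z',12.1,degrees=True).as_matrix()@[.0088,y,0])
E
python3 st.py .5683 -.0235 .2475 -77.9
```

```text
[ 0.56832588 -0.0234891   0.        ]
[0.56308542 0.00095548 0.        ]
[0.54914579 0.06597807 0.        ]
t 12.77 j [ 0.4873  0.4207 -0.948   1.7707  0.3762  1.1377 -0.3702] p [0.5412 0.114  0.2453] rotdeg [-89.6467  -0.0338 -78.0343] F [ 0.4176 -0.5891 -0.0089] op 0.09195198605121373
shift cm, present axes [14.0163 -0.2117 -0.2025] after turn [14.0157 -0.2188 -0.2367] twist deg [-0.3532 -0.1342  0.0342]
```

Request:
arm_command(
  rows=[
    {"twist": [0,0,0],"delta_pos": [2,-0.5,0],"gripper": 1},
    {"twist": [0,0,0],"delta_pos": [2.5,0,0],"gripper": 1},
    {"twist": [0,0,0],"delta_pos": [2.5,0,0],"gripper": 1},
    {"twist": [0,0,0],"delta_pos": [2.5,0,0],"gripper": 1},
    {"twist": [0,0,0],"delta_pos": [2.5,0,0],"gripper": 1},
    {"twist": [0,0,0],"delta_pos": [2,0,0],"gripper": 1},
    {"twist": [0,0,0],"delta_pos": [0,0,0],"gripper": 1},
    {"twist": [0,0,0],"delta_pos": [0,0,0],"gripper": 1},
  ],
)

```text
t: 13.43
tcp_pos: [0.5679, -0.0254, 0.246]
ee_rot: [-1.572, 0.0, -1.365]
ft_force: [-0.3, 0.4, -0.7]
opening: 0.0432
```

Request:
arm_command(
  newtons=20,
  rows=[
    {"twist": [0,0,0],"delta_pos": [0,0,0],"gripper": 1},
    {"twist": [0,0,0],"delta_pos": [0,0,0],"gripper": 1},
    {"twist": [0,0,0],"delta_pos": [0,0,0],"gripper": 1},
    {"twist": [0,0,0],"delta_pos": [0,0,0],"gripper": 1},
    {"twist": [0,0,0],"delta_pos": [0,0,0],"gripper": 1},
    {"twist": [0,0,0],"delta_pos": [0,0,0],"gripper": 1},
    {"twist": [0,0,0],"delta_pos": [0,0,0],"gripper": 1},
    {"twist": [0,0,0],"delta_pos": [0,0,0],"gripper": 1},
  ],
)

```text
t: 14.1
tcp_pos: [0.5683, -0.0239, 0.2467]
ee_rot: [-1.571, -0.0, -1.362]
ft_force: [-0.2, 0.7, -0.0]
opening: 0.0005
```

```bash
python3 st.py .5683 -.0235 .148 -77.9; python3 - <<'E'
from m import *
from workcell import capture,manip
c=capture("side"); pickle.dump(c,open(f"side11.pkl","wb"))
crop(c,200,140,320,290,4,"s14.png")
E
```

```text
t 14.1 j [ 0.6955  0.4452 -0.913   1.7268  0.3811  1.1589 -0.1174] p [ 0.5683 -0.0239  0.2467] rotdeg [-89.9978  -0.0028 -78.0315] F [-0.2419  0.7183 -0.0167] op 0.00046206859112766125
shift cm, present axes [-0.0342  9.8749  0.0104] after turn [-0.0337  9.8749  0.0109] twist deg [-0.0022 -0.1315  0.0028]
```

View pics/s14.png

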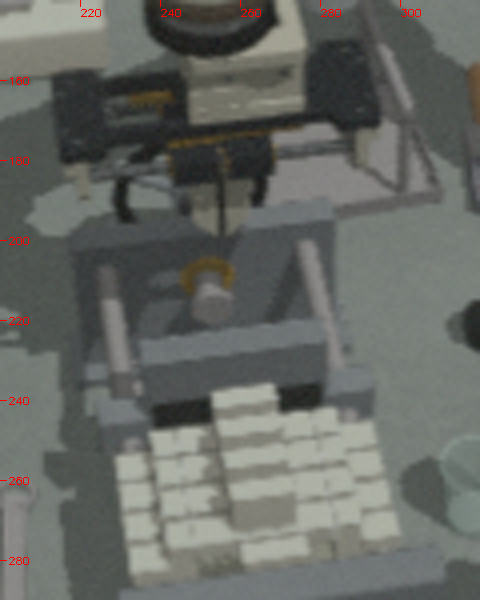

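Request:
arm_command(
  rows=[
    {"twist": [0,0,0],"delta_pos": [0,2,0],"gripper": 1},
    {"twist": [0,0,0],"delta_pos": [0,2,0],"gripper": 1},
    {"twist": [0,0,0],"delta_pos": [0,2,0],"gripper": 1},
    {"twist": [0,0,0],"delta_pos": [0,2,0],"gripper": 1},
    {"twist": [0,0,0],"delta_pos": [0,1.5,0],"gripper": 1},
    {"twist": [0,0,0],"delta_pos": [0,0.4,0],"gripper": 1},
    {"twist": [0,0,0],"delta_pos": [0,0,0],"gripper": 1},
    {"twist": [0,0,0],"delta_pos": [0,0,0],"gripper": 1},
  ],
)

```text
t: 14.82
tcp_pos: [0.5687, -0.0237, 0.1483]
ee_rot: [-1.57, 0.0, -1.362]
ft_force: [-0.5, -0.3, 1.6]
opening: 0.0005
```

Request:
arm_command(
  rows=[
    {"twist": [0,0,0],"delta_pos": [-0.5,0,0],"gripper": 1},
    {"twist": [0,0,0],"delta_pos": [-0.5,0,0],"gripper": 1},
    {"twist": [0,0,0],"delta_pos": [-0.5,0,0],"gripper": 1},
    {"twist": [0,0,0],"delta_pos": [-0.3,0,0],"gripper": 1},
    {"twist": [0,0,0],"delta_pos": [0,0,0],"gripper": 1},
  ],
)

```text
t: 15.23
tcp_pos: [0.5645, -0.0049, 0.1483]
ee_rot: [-1.57, 0.0, -1.36]
ft_force: [-0.3, 0.5, -0.2]
opening: 0.0008
```

```bash
python3 st.py .549 .066 .148 -77.9; python3 - <<'E'
from m import *
from workcell import capture,manip
c=capture("side"); pickle.dump(c,open(f"side12.pkl","wb"))
crop(c,200,140,320,290,4,"s15.png")
E
```

```text
t 15.23 j [ 0.6064  0.5503 -0.8449  1.8304  0.4894  0.9824 -0.2352] p [ 0.5645 -0.0049  0.1483] rotdeg [-89.9515   0.0034 -77.9318] F [-0.3031  0.4956 -0.1543] op 0.0007808843261136763
shift cm, present axes [-7.2544  0.0316 -0.0369] after turn [-7.2545  0.0312 -0.0328] twist deg [-0.0485 -0.0318 -0.0034]
```

View pics/s15.png

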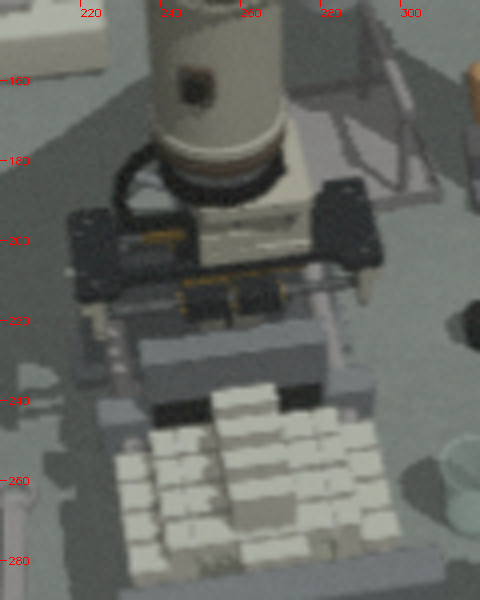

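Request:
arm_command(
  rows=[
    {"twist": [0,0,0],"delta_pos": [-0.2,0,0],"gripper": 1},
    {"twist": [0,0,0],"delta_pos": [-0.2,0,0],"gripper": 1},
    {"twist": [0,0,0],"delta_pos": [-0.2,0,0],"gripper": 1},
    {"twist": [0,0,0],"delta_pos": [-0.2,0,0],"gripper": 1},
    {"twist": [0,0,0],"delta_pos": [-0.2,0,0],"gripper": 1},
    {"twist": [0,0,0],"delta_pos": [-0.2,0,0],"gripper": 1},
    {"twist": [0,0,0],"delta_pos": [-0.2,0,0],"gripper": 1},
    {"twist": [0,0,0],"delta_pos": [-0.2,0,0],"gripper": 1},
  ],
)

```text
t: 15.95
tcp_pos: [0.5611, 0.0094, 0.1477]
ee_rot: [-1.571, -0.0, -1.362]
ft_force: [0.4, -2.7, -0.2]
opening: 0.0007
```

Request:
arm_command(
  rows=[
    {"twist": [0,0,0],"delta_pos": [-0.2,0,0],"gripper": 1},
    {"twist": [0,0,0],"delta_pos": [-0.2,0,0],"gripper": 1},
    {"twist": [0,0,0],"delta_pos": [-0.2,0,0],"gripper": 1},
    {"twist": [0,0,0],"delta_pos": [-0.2,0,0],"gripper": 1},
    {"twist": [0,0,0],"delta_pos": [-0.2,0,0],"gripper": 1},
    {"twist": [0,0,0],"delta_pos": [-0.2,0,0],"gripper": 1},
    {"twist": [0,0,0],"delta_pos": [-0.2,0,0],"gripper": 1},
    {"twist": [0,0,0],"delta_pos": [-0.2,0,0],"gripper": 1},
  ],
)

```text
t: 16.62
tcp_pos: [0.5578, 0.0248, 0.1477]
ee_rot: [-1.571, -0.0, -1.362]
ft_force: [-1.1, -2.3, 0.3]
opening: 0.0005
```

```bash
python3 st.py .549 .066 .148 -77.9; python3 - <<'E'
from m import *
from workcell import capture,manip
c=capture("side"); pickle.dump(c,open(f"side13.pkl","wb"))
crop(c,200,160,320,310,4,"s16.png")
E
```

```text
t 16.62 j [ 0.5603  0.5425 -0.8498  1.8451  0.4876  0.9768 -0.2922] p [0.5578 0.0248 0.1477] rotdeg [-90.0162  -0.0271 -78.0456] F [-1.1209 -2.3034  0.3113] op 0.0004812942130874158
shift cm, present axes [-4.2102 -0.0318 -0.0071] after turn [-4.2102 -0.0298  0.0036] twist deg [ 0.0162 -0.1456  0.027 ]
```

View pics/s16.png

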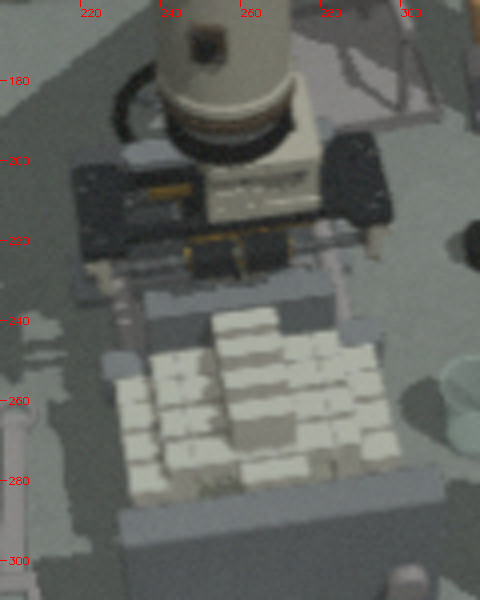

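Request:
arm_command(
  rows=[
    {"twist": [0,0,0],"delta_pos": [-0.2,0,0],"gripper": 1},
    {"twist": [0,0,0],"delta_pos": [-0.2,0,0],"gripper": 1},
    {"twist": [0,0,0],"delta_pos": [-0.2,0,0],"gripper": 1},
    {"twist": [0,0,0],"delta_pos": [-0.2,0,0],"gripper": 1},
    {"twist": [0,0,0],"delta_pos": [-0.2,0,0],"gripper": 1},
    {"twist": [0,0,0],"delta_pos": [-0.2,0,0],"gripper": 1},
    {"twist": [0,0,0],"delta_pos": [-0.2,0,0],"gripper": 1},
    {"twist": [0,0,0],"delta_pos": [-0.2,0,0],"gripper": 1},
  ],
)

```text
t: 17.33
tcp_pos: [0.5545, 0.04, 0.1477]
ee_rot: [-1.571, -0.001, -1.363]
ft_force: [-0.7, -5.8, 1.2]
opening: 0.0006
```

Request:
arm_command(
  rows=[
    {"twist": [0,0,0],"delta_pos": [-0.2,0,0],"gripper": 1},
    {"twist": [0,0,0],"delta_pos": [-0.2,0,0],"gripper": 1},
    {"twist": [0,0,0],"delta_pos": [-0.2,0,0],"gripper": 1},
    {"twist": [0,0,0],"delta_pos": [-0.2,0,0],"gripper": 1},
    {"twist": [0,0,0],"delta_pos": [-0.2,0,0],"gripper": 1},
    {"twist": [0,0,0],"delta_pos": [-0.2,0,0],"gripper": 1},
  ],
)

```text
t: 17.83
tcp_pos: [0.5519, 0.0518, 0.1477]
ee_rot: [-1.571, -0.001, -1.363]
ft_force: [-1.0, -5.6, 2.0]
opening: 0.0006
```

```bash
python3 st.py .549 .066 .148 -77.9; python3 - <<'E'
from m import *
from workcell import capture,manip
c=capture("side"); pickle.dump(c,open(f"side14.pkl","wb"))
crop(c,200,160,320,310,4,"s17.png")
E
```

```text
t 17.83 j [ 0.5167  0.5371 -0.8542  1.8545  0.4866  0.9736 -0.343 ] p [0.5519 0.0518 0.1477] rotdeg [-90.0346  -0.0581 -78.066 ] F [-0.9554 -5.6082  1.9582] op 0.0006482848839059273
shift cm, present axes [-1.454  -0.0321  0.0076] after turn [-1.454  -0.0306  0.0118] twist deg [ 0.0347 -0.166   0.0581]
```

View pics/s17.png

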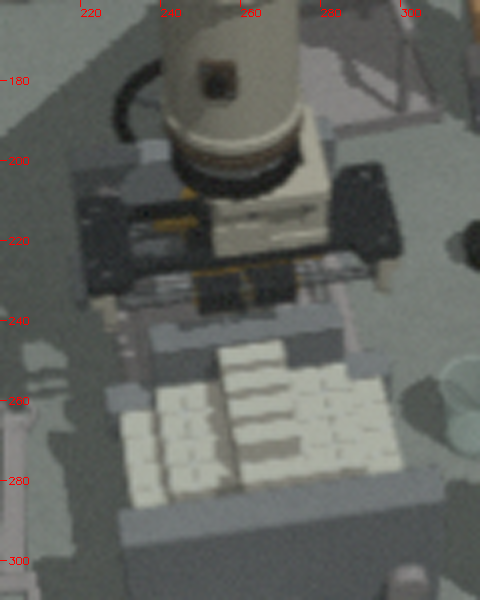

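Request:
arm_command(
  rows=[
    {"twist": [0,0,0],"delta_pos": [-0.15,0,0],"gripper": 1},
    {"twist": [0,0,0],"delta_pos": [-0.15,0,0],"gripper": 1},
    {"twist": [0,0,0],"delta_pos": [-0.15,0,0],"gripper": 1},
    {"twist": [0,0,0],"delta_pos": [-0.15,0,0],"gripper": 1},
  ],
)

```text
t: 18.22
tcp_pos: [0.5506, 0.0577, 0.1477]
ee_rot: [-1.571, -0.001, -1.362]
ft_force: [-0.5, -5.7, 0.9]
opening: 0.0003
```

Request:
arm_command(
  rows=[
    {"twist": [0,0,0],"delta_pos": [-0.1,0,0],"gripper": 1},
    {"twist": [0,0,0],"delta_pos": [-0.1,0,0],"gripper": 1},
    {"twist": [0,0,0],"delta_pos": [-0.1,0,0],"gripper": 1},
  ],
)

```text
t: 18.47
tcp_pos: [0.5501, 0.0602, 0.1477]
ee_rot: [-1.572, -0.001, -1.363]
ft_force: [-1.4, -6.5, 2.5]
opening: 0.0001
```

Request:
arm_command(
  rows=[
    {"twist": [0,0,0],"delta_pos": [-0.1,0,0],"gripper": 1},
    {"twist": [0,0,0],"delta_pos": [-0.1,0,0],"gripper": 1},
  ],
)

```text
t: 18.63
tcp_pos: [0.5497, 0.0621, 0.1477]
ee_rot: [-1.572, -0.001, -1.363]
ft_force: [-1.3, -5.4, 2.8]
opening: 0.0002
```

Request:
arm_command(
  rows=[
    {"twist": [0,0,0],"delta_pos": [-0.1,0,0],"gripper": 1},
    {"twist": [0,0,0],"delta_pos": [-0.1,0,0],"gripper": 1},
  ],
)

```text
t: 18.8
tcp_pos: [0.5496, 0.0622, 0.1477]
ee_rot: [-1.572, -0.004, -1.364]
ft_force: [-0.7, -12.5, 3.1]
opening: 0.0003
```

Request:
arm_command(
  rows=[
    {"twist": [0,0,0],"delta_pos": [-0.1,0,0],"gripper": 1},
    {"twist": [0,0,0],"delta_pos": [-0.05,0,0],"gripper": 1},
  ],
)

```text
t: 18.97
tcp_pos: [0.5496, 0.0622, 0.1477]
ee_rot: [-1.572, -0.006, -1.365]
ft_force: [-0.7, -14.0, 4.2]
opening: 0.0
```

Request:
arm_command(
  rows=[
    {"twist": [0,0,0],"delta_pos": [-0.05,0,0],"gripper": 1},
    {"twist": [0,0,0],"delta_pos": [-0.05,0,0],"gripper": 1},
  ],
)

```text
t: 19.13
tcp_pos: [0.5496, 0.0622, 0.1477]
ee_rot: [-1.572, -0.007, -1.366]
ft_force: [-0.8, -15.3, 5.1]
opening: 0.0005
```

Request:
arm_command(
  rows=[
    {"twist": [0,0,0],"delta_pos": [-0.1,0,0],"gripper": 1},
    {"twist": [0,0,0],"delta_pos": [-0.1,0,0],"gripper": 1},
    {"twist": [0,0,0],"delta_pos": [0,0,0],"gripper": 1},
    {"twist": [0,0,0],"delta_pos": [0,0,0],"gripper": 1},
    {"twist": [0,0,0],"delta_pos": [0,0,0],"gripper": 1},
    {"twist": [0,0,0],"delta_pos": [0,0,0],"gripper": 1},
  ],
)

```text
t: 19.63
tcp_pos: [0.5496, 0.0621, 0.1477]
ee_rot: [-1.572, -0.009, -1.367]
ft_force: [0.7, -18.3, 4.7]
opening: 0.0005
```

```bash
python3 st.py .549 .066 .148 -77.9; python3 - <<'E'
from m import *
from workcell import capture,manip
c=capture("side"); pickle.dump(c,open(f"side15.pkl","wb"));t=capture("top"); pickle.dump(t,open(f"top15.pkl","wb"))
cv2.imwrite("pics/side15.png",c["image"][:,:,::-1])
crop(c,210,210,320,310,6,"s18.png");crop(t,180,155,320,260,5,"t18.png")
o=(.544,.048)
for xr in((76,86),(-72,-60)):
  print([edges(c,o,12.1,.131,xr,(0,155),th)[0] for th in(140,150,165)],edges(t,o,12.1,.131,xr,(0,155),165)[0])
rect(c,o,12.1,.131,(-110,110),(0,160),.4,"rs131c.png",10)
s=load("side");
E
python3 st.py
```

```text
t 19.63 j [ 0.4913  0.5338 -0.8514  1.8573  0.4918  0.9753 -0.3746] p [0.5496 0.0621 0.1477] rotdeg [-90.0954  -0.5168 -78.3331] F [  0.7349 -18.3413   4.6983] op 0.0004585932487845862
shift cm, present axes [-0.3938 -0.0309  0.0206] after turn [-0.3939 -0.0273  0.0236] twist deg [ 0.0974 -0.4336  0.5165]
[[(47.3, '+'), (110.0, '-')], [(48.5, '+'), (108.3, '-')], [(52.5, '+'), (63.3, '-'), (71.4, '+'), (86.1, '-'), (90.5, '+'), (104.5, '-')]] []
[[(46.8, '+'), (109.4, '-')], [(47.7, '+'), (108.0, '-')], [(49.5, '+'), (65.3, '-'), (69.3, '+'), (84.2, '-'), (89.3, '+'), (104.9, '-')]] [(66.1, '+'), (118.3, '-')]
t 19.73 j [ 0.4913  0.5338 -0.8514  1.8573  0.4917  0.9753 -0.3746] p [0.5496 0.0621 0.1478] rotdeg [-90.0916  -0.5155 -78.3315] F [  0.7896 -19.478    5.2924] op 0.00032260959721882893
```

View pics/s18.png

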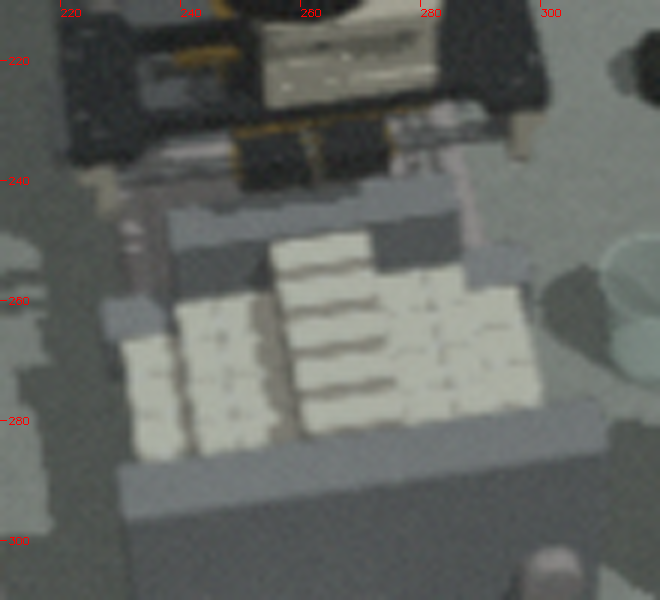

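View pics/t18.png

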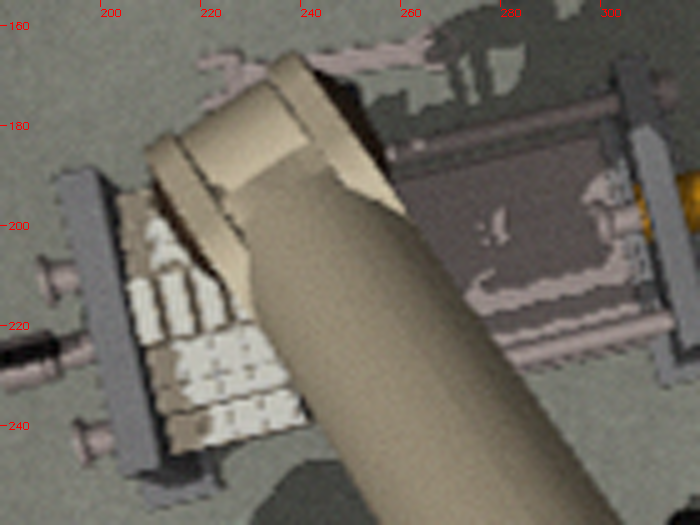

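View pics/rs131c.png

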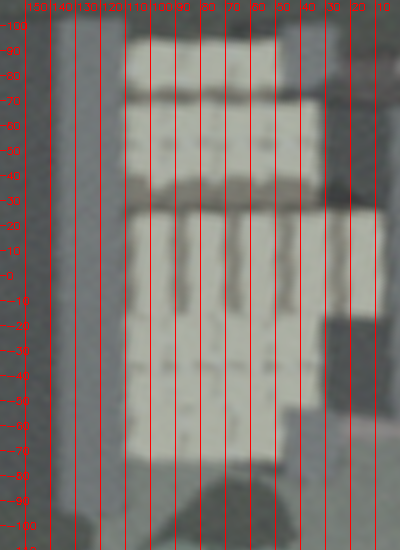

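View pics/side15.png

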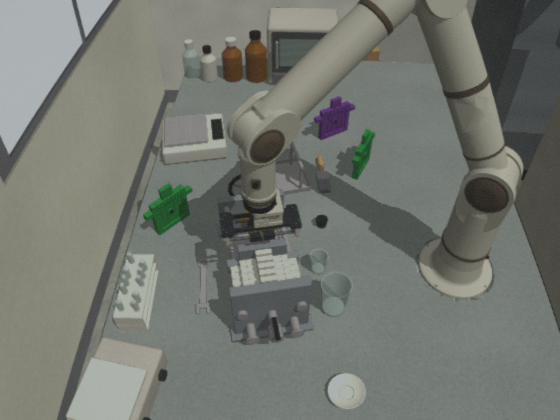

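```bash
python3 st.py; python3 -c "
from workcell import manip
print(manip.sign_off())"; python3 st.py
```

```text
t 19.73 j [ 0.4913  0.5338 -0.8514  1.8573  0.4917  0.9753 -0.3746] p [0.5496 0.0621 0.1478] rotdeg [-90.0916  -0.5155 -78.3315] F [  0.7896 -19.478    5.2924] op 0.00032260959721882893
the job is handed in; nothing more can be done
None
the job is handed in; nothing more can be done
```

The press is back together and I handed it in with the arm still pushing the closed pack at about 19 N, at 19.7 s.

- **Plate:** I took the washed plate off the drain stand by its grip and hung it between plate_b and plate_c. That gap measured about 29 mm, against about 25 mm between plate_a and plate_b. After letting go, the side camera showed plate_b, plate_c and plate_d within about 1 mm of where they started.
- **Closing the pack:** I pushed the follower at about 2 to 6.5 N until it stopped. The push then rose to about 19 N with no further movement of the tool.
- **Last pictures:** They show five plates packed against the head with no gap. From the side view, the last plate's outer edge is about 100 mm from the head, as expected. The other things on the bench look undisturbed.
- **Disagreements:** The two cameras differed by 1 to 2 mm, so I used averages. The follower stopped about 4 mm (tool position) short of my estimate, which I put down to measuring error and finger size. The arm hid part of the pack from the top camera, so the no-gap check rests mainly on the side view and the force.

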